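# Nest the flowerpots on the carrier and plug in its post

## Robot

A 6-joint arm with a two-finger parallel gripper is mounted at the origin on a cart in front of the work surface, level with it; the furniture and walls round the work are solid. World frame = base frame: x ahead of the robot, y to its left, z up, the work surface at z = 0. Lengths are in m, angles in rad, forces in N, time in s.
With the tool pointing down it reaches from about 0.325 to 0.85 m from the base axis. Payload 15.5 kg.
Tool frame: the origin (TCP) lies on the centre line of the jaws, within the pads' length; the fingertips stand 17 mm ahead of it and the grasp point (between the pads) lies 2 mm behind it (ctrl.finger_overhang is the distance from the TCP to the fingertips, in m); z points along the fingers, y is the direction in which the jaws open and shut (so a half turn about z gives the same grasp; the last joint's range is limited). The gripper opens to 91 mm and grips with 3 to 60 N. Pads are 32 mm wide; open, the fingers measure 118 mm over their backs; the gripper's body (76 mm by 178 mm) begins 60 mm behind the grasp point.
Start: joints at [1.246, 0.494, 1.345, -0, 1.302, -0.096], TCP at [0.142, 0.609, 0.231] pointing down, gripper open.
Joint ranges: [-2.91, 2.91], [-0.82, 2.16], [0.22, 2.67], [-1.22, 4.37], [0.12, 2.79], [-3.08, 3.08]. Speed limits (rad/s): [1.89, 1.89, 2.57, 3.01, 3.01, 3.01].

## Interface

Orientations are given as a 3x3 rotation matrix whose columns are the frame's x, y, z axes.
In Python, from plant import ctrl, viewer, workorder gives the robot as it stands. The module is installed in compiled form; this text tells all that it offers.
- The arm moves only by the shell command python3 -m inch 'ROWS' [OPENING]. ROWS is JSON, a list of rows, each a list of 6 numbers: the shift along the world's x, y, z in m, then the turn, a rotation vector about the world's x, y, z in degrees. A call has 1 to 5 rows; each row is the pose to reach, as a shift and turn from the pose commanded when the call began; what a row does not reach only later rows make up. A row lasts 1/8 s, in which the tool goes at most 62.5 mm and 10.7 degrees, less where a joint would pass 70% of its speed; a pose out of reach is approached as far as the arm can. A call with a gripper value outside its range is refused whole. OPENING is the opening in per cent of the stroke, from 0 (shut) to 100 (fully open), set as the call begins (- or left out, the last holds). The fingers move at their own pace and stop on an object; the grip force is fixed at half the most. Time passes only in rows, so rows that repeat a pose let the fingers close. It gives the time, the measured TCP pose, the force and the opening at its end, in the units of the state.
- ctrl.observe(): the state, without advancing time (a new reading comes with each control period).
- viewer.snapshot(name): name is "scene" or "top" or "wrist"; returns a dict with "color" (480x640x3 uint8, blue, green, red), "intrinsics" (3x3 intrinsics, pixels), "rvec" (rotation vector, rad) and "tvec" (3), from world to camera coordinates, as OpenCV has them. Camera axes: x right, y down, z forward; pixel columns grow to the right and rows downward; lengths in m; the calibration is good to about 2 mm. The wrist camera is an equidistant fisheye: a pixel r from the principal point sees the ray r / f radians off the axis. A picture is of the moment at which its call begins. There is no depth.
- workorder.sign_off(): hands the job in, once; it reports no verdict.
The state is a dict: "clock": time; "joint_pos": joint angles; "dq": joint speeds; "joint_torque": joint torques, N m; "position": TCP position; "orientation": TCP orientation; "ft_force": force on the tool from outside, world axes, zero at the start; "torque": the same for the moment, N m; "gripper_width": opening from 0.0 (shut) to 1.0 (fully open).
Only numpy, scipy, OpenCV 4.12 (cv2) and the standard library are available. Lean on these libraries where they do the work, as an engineer would, in place of code of your own. Each camera call takes 0.05 s, during which the arm holds its last target.

## Task

Load the wooden carrier: nest all the large flowerpots upright in one another in a stack on its wide seat and all the small ones likewise on its narrow seat, each pot going fully home in the one below. When both stacks are complete, plug the wooden post into the socket between them until its flange is down on the socket block, let go, and leave the other things on the table where they are.

Things in the scene. Friction and masses are not known exactly. Their poses are not given: they have to be found in the camera images.
- large_pot_1: Large terracotta flowerpot, 66 mm across, 72 mm tall, upright; some are absent. Origin: centre of underside, z up. Its top 28 mm is a straight collar 66 mm across (wall 4 mm, mouth 58 mm); below, a cone narrows to a 38 mm foot. It nests in a like pot until its collar's underside rests on that pot's rim, 28 mm higher than that pot, 2 mm play. Grip the collar's outside from above. 0.08-0.2 kg.
- large_pot_2: Large terracotta flowerpot, 66 mm across, 72 mm tall, upright; some are absent. Origin: centre of underside, z up. Its top 28 mm is a straight collar 66 mm across (wall 4 mm, mouth 58 mm); below, a cone narrows to a 38 mm foot. It nests in a like pot until its collar's underside rests on that pot's rim, 28 mm higher than that pot, 2 mm play. Grip the collar's outside from above. 0.08-0.2 kg.
- large_pot_3: Large terracotta flowerpot, 66 mm across, 72 mm tall, upright; some are absent. Origin: centre of underside, z up. Its top 28 mm is a straight collar 66 mm across (wall 4 mm, mouth 58 mm); below, a cone narrows to a 38 mm foot. It nests in a like pot until its collar's underside rests on that pot's rim, 28 mm higher than that pot, 2 mm play. Grip the collar's outside from above. 0.08-0.2 kg.
- small_pot_1: Small terracotta flowerpot, 54 mm across, 56 mm tall, upright; some are absent. Origin: centre of underside, z up. Its top 22 mm is a straight collar 54 mm across (wall 3.5 mm, mouth 47 mm); below, a cone narrows to a 29 mm foot. It nests in a like pot until its collar's underside rests on that pot's rim, 22 mm higher than that pot, 2 mm play. Grip the collar's outside from above. 0.08-0.2 kg.
- small_pot_2: Small terracotta flowerpot, 54 mm across, 56 mm tall, upright; some are absent. Origin: centre of underside, z up. Its top 22 mm is a straight collar 54 mm across (wall 3.5 mm, mouth 47 mm); below, a cone narrows to a 29 mm foot. It nests in a like pot until its collar's underside rests on that pot's rim, 22 mm higher than that pot, 2 mm play. Grip the collar's outside from above. 0.08-0.2 kg.
- small_pot_3: Small terracotta flowerpot, 54 mm across, 56 mm tall, upright; some are absent. Origin: centre of underside, z up. Its top 22 mm is a straight collar 54 mm across (wall 3.5 mm, mouth 47 mm); below, a cone narrows to a 29 mm foot. It nests in a like pot until its collar's underside rests on that pot's rim, 22 mm higher than that pot, 2 mm play. Grip the collar's outside from above. 0.08-0.2 kg.
- carrier: Fixed wooden board 100 x 270 mm, 18 mm thick, on the table left of the middle. Origin: centre of its underside; z up, y along its length. On it stand the wide seat at y = +90 mm, the narrow seat at y = -90 mm and, in the middle, the socket block 80 (x) x 96 (y) mm whose top is 48 mm above the table.
- large_seat (a point): Centre of the floor of the wide seat, 18 mm above the table; axes as the carrier's. The seat is a dished wooden ring 14 mm tall, 67 mm across outside at the top, its bore widening from 43 mm at the floor to about 55 mm: the foot of a large pot stands in it on the board.
- small_seat (a point): Centre of the floor of the narrow seat, 18 mm above the table; axes as the carrier's. A dished wooden ring 14 mm tall, 59 mm across outside at the top, its bore widening from 35 mm at the floor to about 47 mm: the foot of a small pot stands in it on the board.
- socket_mouth (a point): Centre of the mouth of the socket, in the top face of the socket block, 48 mm above the table; axes as the carrier's. The hole is rectangular, 47 mm (x) by 63 mm (y), 30 mm deep, with 2 mm chamfers at the mouth.
- post: Squat wooden post 100 mm tall, upright. Origin: centre of underside, z up. Foot: block plug 44 (x) x 60 (y) mm, 28 mm long, narrowed in its last 3 mm; then a flange 66 x 82 mm, 8 mm thick; then a grip 26 (x) x 48 (y) mm to the top. Plug's y goes along the carrier's y, either way round, 1.5 mm free each side; home, its origin is 28 mm below the socket mouth. Take it near the top across the 26 mm.
- mug: Bystander: brown mug, 95 x 143 x 127 mm with its handle; leave it. Origin: centre of its underside.
- stamp: Bystander: small turned wooden stamp, 26 mm across, 60 mm tall; leave it. Origin: centre of its underside.
- test_tile: Bystander: flat test tile 55 x 38 mm, 7 mm thick; leave it. Origin: centre of its underside.
- tape_core: Bystander: cardboard tape core, 64 mm across, 24 mm tall; leave it. Origin: centre of its underside.
- mould_tall: Obstacle: bulky bagged mould, fixed, about 210 mm across and 265 mm tall, standing at the back of the table just right of the middle; keep the hand and arm clear of it when swinging across. Origin: centre of its underside.
Mind the look-alikes: they are no part of the job. What is shaped like the large_pot_1 but black, green or turquoise is not meant.

How it is judged:
On the way, in this order (a step that is already met when the one before it is completed fails the run):
1. every large pot is nested upright in the stack on the wide seat and every small pot in the stack on the narrow seat (horizontal distance between each of large_pot_1, large_pot_2, large_pot_3 and large_seat below 0.008 m and angle between each of large_pot_1, large_pot_2, large_pot_3, small_pot_1, small_pot_2, small_pot_3's own z axis and vertical below 0.06 rad and (z of large_pot_1 in the frame of large_seat between -0.004 and 0.004 m or z of large_pot_1 in the frame of large_seat between 0.024 and 0.032 m or z of large_pot_1 in the frame of large_seat between 0.052 and 0.06 m) and (z of large_pot_2 in the frame of large_seat between -0.004 and 0.004 m or z of large_pot_2 in the frame of large_seat between 0.024 and 0.032 m or z of large_pot_2 in the frame of large_seat between 0.052 and 0.06 m) and (z of large_pot_3 in the frame of large_seat between -0.004 and 0.004 m or z of large_pot_3 in the frame of large_seat between 0.024 and 0.032 m or z of large_pot_3 in the frame of large_seat between 0.052 and 0.06 m) and horizontal distance between each of small_pot_1, small_pot_2, small_pot_3 and small_seat below 0.008 m and (z of small_pot_1 in the frame of small_seat between -0.004 and 0.004 m or z of small_pot_1 in the frame of small_seat between 0.018 and 0.026 m or z of small_pot_1 in the frame of small_seat between 0.04 and 0.048 m) and (z of small_pot_2 in the frame of small_seat between -0.004 and 0.004 m or z of small_pot_2 in the frame of small_seat between 0.018 and 0.026 m or z of small_pot_2 in the frame of small_seat between 0.04 and 0.048 m) and (z of small_pot_3 in the frame of small_seat between -0.004 and 0.004 m or z of small_pot_3 in the frame of small_seat between 0.018 and 0.026 m or z of small_pot_3 in the frame of small_seat between 0.04 and 0.048 m)), for 0.2 s.
2. then the post is plugged into the socket, flange down (horizontal distance between post and socket_mouth below 0.004 m and z of post in the frame of socket_mouth below -0.025 m and angle between post's own z axis and vertical below 0.05 rad and angle between the y axis of post and the y axis of carrier, either way round below 0.1 rad), for 0.2 s.
At the end, for the whole second after the job is handed in: Every pot upright (0.06 rad), within 8 mm of its seat's axis, fully home: large ones 0, 28 or 56 mm above the wide seat's floor, small ones 0, 22 or 44 mm above the narrow one's (4 mm); post in the socket (4 mm), flange within 3 mm, upright 0.05 rad, square 0.1 rad; all at rest (all of step 1 and all of step 2 and linear speed of each of large_pot_1, large_pot_2, large_pot_3, small_pot_1, small_pot_2, small_pot_3, post below 0.02 m/s); the robot touches nothing.
It fails at once if the mug is moved more than 5 cm (distance of mug from where it was at the start of the episode above 0.05 m).
It fails at once if the stamp is moved more than 5 cm (distance of stamp from where it was at the start of the episode above 0.05 m).
It fails at once if the test tile is moved more than 5 cm (distance of test_tile from where it was at the start of the episode above 0.05 m).
It fails at once if the tape core is moved more than 5 cm (distance of tape_core from where it was at the start of the episode above 0.05 m).
Of large_pot_1, large_pot_2, large_pot_3 only 2 to 3 are there at a start; the rules pass over those that are not, and their reading is None.
Of small_pot_1, small_pot_2, small_pot_3 only 2 to 3 are there at a start; the rules pass over those that are not, and their reading is None.
At some moment in a run one of post may be knocked a few centimetres aside while the robot is not near it.
Once in a run the grip may slacken for a moment while it holds something.
It also fails if it takes over 210 s, if anything falls off the work surface, if the arm or the gripper's body presses on something with over 40 N, if the wrist force passes 120 N, or if a joint passes its speed limit or range.

## Working session

There is one attempt and no reset: what is moved stays moved. The work goes in short steps, Python scripts to look and compute and a shell command to move; the robot and the scene stay as the last step left them, time stands still between calls to the robot, and variables do not carry over. Pictures are saved under pics/ and viewed, and the job is handed in when it is done.

```bash
mkdir -p pics
cat > h.py <<'E'
import numpy as np, cv2
from plant import ctrl, viewer
def snap(n,f):
    s=viewer.snapshot(n); cv2.imwrite('pics/%s.png'%f,s['color']); 
    np.savez('pics/%s.npz'%f,**{k:s[k] for k in('color','intrinsics','rvec','tvec')})
    return s
def load(f): return np.load('pics/%s.npz'%f)
def ray(s,u,v,fish=False):
    K=s['intrinsics'];R,_=cv2.Rodrigues(np.array(s['rvec'],float));t=np.array(s['tvec'],float).reshape(3)
    x=(u-K[0,2])/K[0,0];y=(v-K[1,2])/K[1,1]
    if fish:
        r=np.hypot(x,y);d=np.array([x/r*np.sin(r),y/r*np.sin(r),np.cos(r)]) if r>1e-9 else np.array([0,0,1.])
    else: d=np.array([x,y,1.])
    return -R.T@t,R.T@d
def plane(s,u,v,z,fish=False):
    c,d=ray(s,u,v,fish);return c+d*(z-c[2])/d[2]
def proj(s,p,fish=False):
    K=s['intrinsics'];R,_=cv2.Rodrigues(np.array(s['rvec'],float));q=R@np.array(p,float)+np.array(s['tvec'],float).reshape(3)
    if fish:
        r=np.hypot(q[0],q[1]);th=np.arctan2(r,q[2]);x,y=q[0]/r*th,q[1]/r*th
    else: x,y=q[0]/q[2],q[1]/q[2]
    return np.array([K[0,0]*x+K[0,2],K[1,1]*y+K[1,2]])
E
python3 - <<'E'
from h import *
for n in('scene','top','wrist'):
    s=snap(n,n+'0'); c,_=ray(s,320,240); print(n,c.round(3),s['intrinsics'].round(1).tolist())
o=ctrl.observe();print({k:np.round(v,3).tolist() for k,v in o.items()}, ctrl.finger_overhang)
E
```

```text
scene [-0.47  -0.736  1.225] [[576.6, 0.0, 312.5], [0.0, 576.6, 237.3], [0.0, 0.0, 1.0]]
top [ 0.343 -0.179  1.89 ] [[513.6, 0.0, 321.9], [0.0, 513.6, 235.1], [0.0, 0.0, 1.0]]
wrist [0.062 0.627 0.384] [[371.6, 0.0, 317.9], [0.0, 371.6, 239.1], [0.0, 0.0, 1.0]]
{'clock': 0.15, 'joint_pos': [1.247, 0.494, 1.346, 0.0, 1.302, -0.095], 'dq': [-0.0, -0.002, -0.001, -0.0, 0.0, 0.002], 'joint_torque': [-0.0, -87.92, -38.205, 0.071, 0.05, 0.0], 'position': [0.142, 0.608, 0.23], 'orientation': [[-0.974, 0.227, -0.0], [0.227, 0.974, -0.001], [0.0, -0.001, -1.0]], 'ft_force': [-0.196, -0.359, -0.932], 'torque': [0.014, 0.019, -0.025], 'gripper_width': 1.004} 0.017
```

View pics/top0.png

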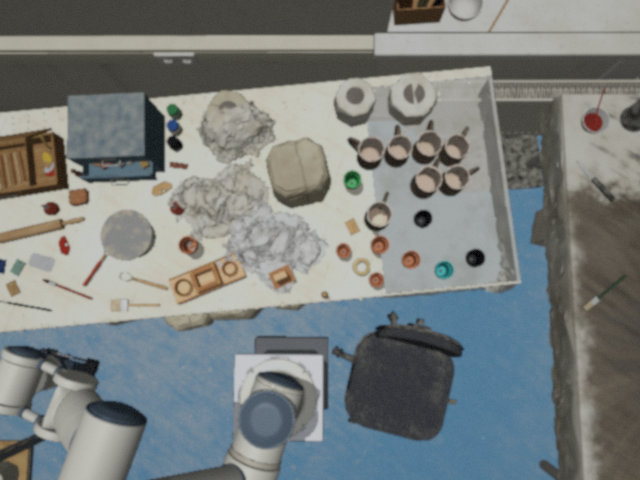

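View pics/scene0.png

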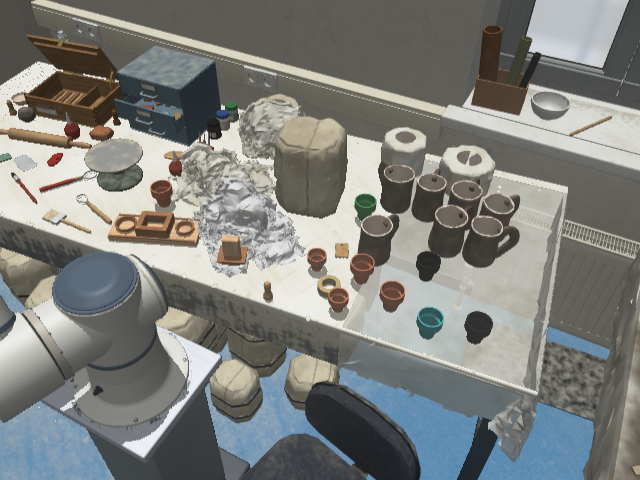

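View pics/wrist0.png

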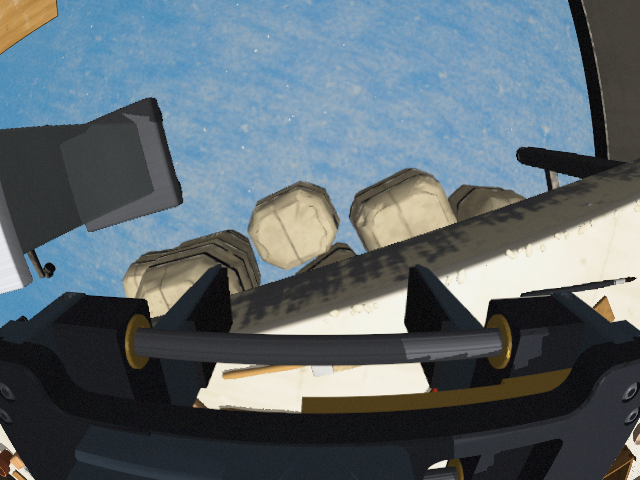

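Run:
```python
from h import *
for n,roi in(('top0',(150,200,500,310)),('scene0',(100,130,540,340))):
    s=load(n);im=s['color'];x0,y0,x1,y1=roi
    c=cv2.resize(im[y0:y1,x0:x1],(800,int(800*(y1-y0)/(x1-x0))),interpolation=cv2.INTER_CUBIC);cv2.imwrite('pics/%s_z.png'%n,c)
    hsv=cv2.cvtColor(im,cv2.COLOR_BGR2HSV);m=cv2.inRange(hsv,(3,110,50),(12,255,255))
    k,l,st,ce=cv2.connectedComponentsWithStats(m)
    for i in range(1,k):
        if st[i,4]>40: print(n,st[i].tolist(),ce[i].round(1), plane(s,*ce[i],0.06).round(3))
```

```text
top0 [70, 190, 18, 15, 145] [ 78.2 196.5] [0.719 0.733 0.06 ]
top0 [45, 203, 13, 11, 91] [ 51.5 208.5] [0.674 0.828 0.06 ]
top0 [171, 203, 12, 11, 58] [176.9 209.6] [0.671 0.37  0.06 ]
top0 [180, 237, 17, 17, 158] [187.2 244.8] [0.543 0.328 0.06 ]
top0 [372, 237, 16, 17, 195] [379.3 244.6] [ 0.546 -0.362  0.06 ]
top0 [338, 245, 12, 13, 111] [343.3 250.6] [ 0.524 -0.234  0.06 ]
top0 [403, 252, 16, 16, 192] [410.6 259.4] [ 0.493 -0.473  0.06 ]
top0 [84, 261, 17, 24, 57] [ 92.1 272.9] [0.441 0.665 0.06 ]
top0 [370, 274, 13, 13, 118] [376.3 279.7] [ 0.421 -0.35   0.06 ]
scene0 [483, 26, 19, 10, 93] [492.3  30.3] [ 2.144 -0.282  0.06 ]
scene0 [485, 35, 13, 26, 106] [491.9  47. ] [ 1.983 -0.325  0.06 ]
scene0 [112, 110, 8, 15, 47] [115.  117.8] [0.783 0.732 0.06 ]
scene0 [64, 121, 16, 18, 196] [ 71.9 130.2] [0.65  0.811 0.06 ]
scene0 [90, 125, 24, 16, 263] [101.1 132.5] [0.688 0.711 0.06 ]
scene0 [169, 160, 13, 16, 156] [175.6 167.8] [0.65  0.357 0.06 ]
scene0 [39, 178, 36, 13, 107] [ 56.3 184.2] [0.404 0.636 0.06 ]
scene0 [150, 180, 21, 21, 270] [160.3 188.8] [0.542 0.333 0.06 ]
scene0 [308, 249, 18, 13, 74] [316.9 256.3] [ 0.515 -0.235  0.06 ]
scene0 [351, 254, 24, 18, 140] [362.9 263.4] [ 0.551 -0.36   0.06 ]
scene0 [380, 281, 25, 19, 140] [392.4 291.3] [ 0.497 -0.469  0.06 ]
scene0 [328, 288, 21, 16, 109] [338.3 296.1] [ 0.415 -0.351  0.06 ]
```

```bash
sleep 1
```

```text
(no output)
```

View pics/top0_z.png

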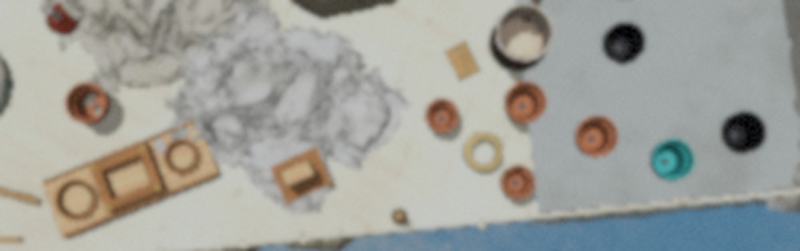

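View pics/scene0_z.png

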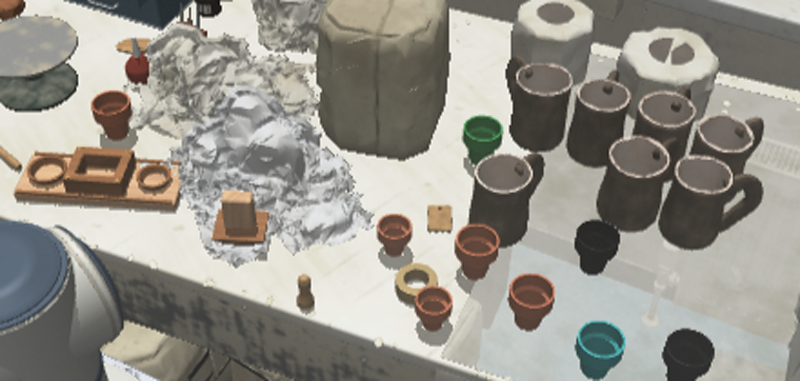

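Run:
```python
from h import *
im=load('top0')['color'];c=im[245:310,160:260];cv2.imwrite('pics/carz.png',cv2.resize(c,(800,520),interpolation=cv2.INTER_CUBIC))
im=load('scene0')['color'];c=im[195:255,100:210];cv2.imwrite('pics/carz2.png',cv2.resize(c,(770,420),interpolation=cv2.INTER_CUBIC))
```

```text
(no output)
```

View pics/carz.png

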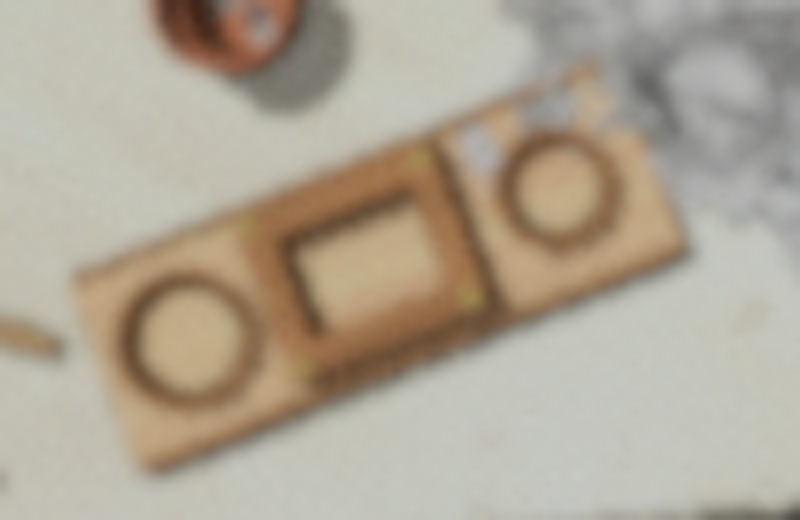

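View pics/carz2.png

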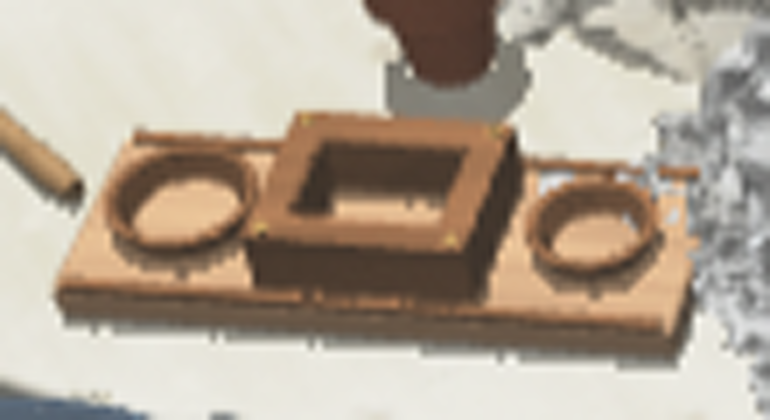

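Run:
```python
from h import *
s=load('top0');f=lambda x,y:(160+(x+.5)/8-.5,245+(y+.5)/8-.5)
L=plane(s,*f(190,341),.032);S=plane(s,*f(562,191),.032);print(L,S,np.linalg.norm(L-S),(L+S)/2)
# block top corners dots z=.048
d=[plane(s,*f(*p),.048) for p in((250,228),(418,158),(472,298),(305,370))];print(np.mean(d,0))
y=(L-S);print(np.degrees(np.arctan2(-y[0],y[1])))
y=(d[0]+d[3]-d[1]-d[2]);print(np.degrees(np.arctan2(-y[0],y[1])))
s=load('scene0');f=lambda x,y:(100+(x+.5)/7-.5,195+(y+.5)/7-.5)
print(plane(s,*f(182,200),.032),plane(s,*f(594,225),.032))
d=[plane(s,*f(*p),.048) for p in((306,120),(495,131),(452,240),(262,228))];print(np.mean(d,0))
y=(d[0]+d[3]-d[1]-d[2]);print(np.degrees(np.arctan2(-y[0],y[1])))
```

```text
[0.39186363 0.34346732 0.032     ] [0.46022771 0.17700321 0.032     ] 0.1799554033837902 [0.42604567 0.26023527 0.032     ]
[0.42645032 0.26326937 0.048     ]
22.32715314675862
23.358249315369804
[0.38856262 0.34869899 0.032     ] [0.45966774 0.18321208 0.032     ]
[0.42689459 0.26900611 0.048     ]
23.21999658311216
```

```bash
python3 -m inch '[[0.05,-0.035,0.02,0,0,-10],[0.1,-0.07,0.03,0,0,-20],[0.15,-0.105,0.04,0,0,-30],[0.2,-0.14,0.04,0,0,-40],[0.25,-0.175,0.04,0,0,-50]]' 100; python3 -m inch '[[0.05,-0.035,0,0,0,-4],[0.1,-0.07,0,0,0,-4],[0.14,-0.1,0,0,0,-4],[0.14,-0.1,0,0,0,-4],[0.14,-0.1,0,0,0,-4]]'
python3 - <<'E'
from h import *
s=snap('wrist','w1');print(ray(s,320,240)[0]);o=ctrl.observe();print(o['position'].round(4) if hasattr(o['position'],'round') else o['position'],o['joint_pos'],o['orientation'])
E
```

```text
clock: 0.78
position: [0.3932, 0.4323, 0.271]
orientation: [[-0.447, 0.894, 0.0], [0.894, 0.447, 0.0], [0.0, 0.0, -1.0]]
ft_force: [0.2, 0.5, -0.0]
gripper_width: 1.004
clock: 1.4
position: [0.5314, 0.3337, 0.2706]
orientation: [[-0.389, 0.921, -0.001], [0.921, 0.389, -0.0], [0.0, -0.001, -1.0]]
ft_force: [-0.0, -0.6, 0.1]
gripper_width: 0.999
[0.49956455 0.40921944 0.42377344]
[0.531  0.3341 0.2707] [4.66368093e-01 4.64197022e-01 1.28391696e+00 2.53923765e-04
 1.39412409e+00 6.63078765e-02] [[-3.89432555e-01  9.21054727e-01 -6.88894358e-04]
 [ 9.21054962e-01  3.89432604e-01 -6.69350395e-05]
 [ 2.06627089e-04 -6.60576250e-04 -9.99999760e-01]]
```

View pics/w1.png

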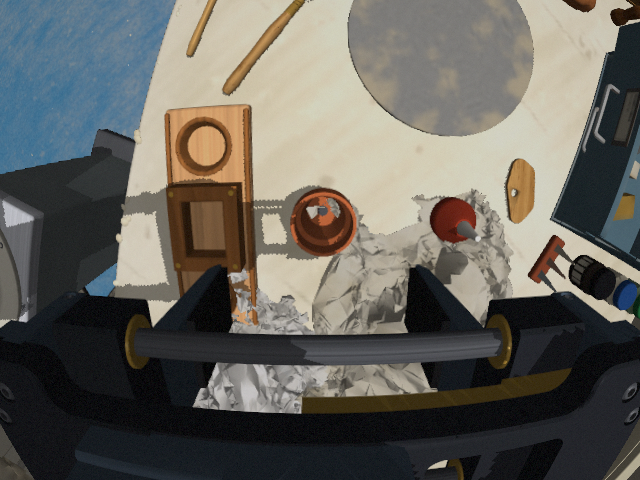

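Run:
```python
from h import *
s=load('w1');im=s['color'];c=im[95:280,150:370];cv2.imwrite('pics/w1z.png',cv2.resize(c,(800,673),interpolation=cv2.INTER_CUBIC)[:600])
print(plane(s,323,222,.072,True),plane(s,203,144,.032,True))
```

```text
[0.5380863  0.32910396 0.072     ] [0.38933864 0.35041362 0.032     ]
```

View pics/w1z.png

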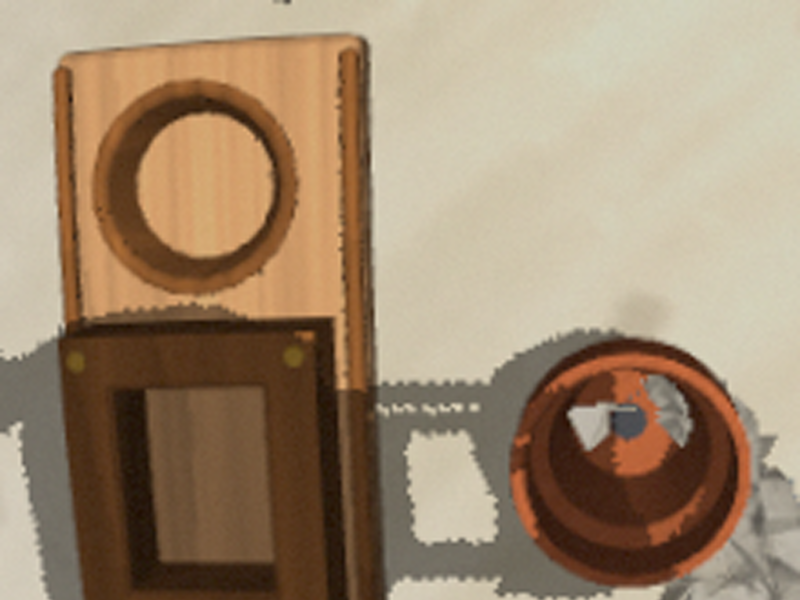

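Run:
```python
from h import *
s=load('w1')
print(plane(s,323.8,222,.072,True),plane(s,203.9,146.4,.032,True),plane(s,206.6,145.9,.018,True))
print([np.linalg.norm(plane(s,290.2,222,.072,True)-plane(s,356.8,222,.072,True))])
```

```text
[0.53880555 0.32940788 0.072     ] [0.39123132 0.348318   0.032     ] [0.39016765 0.34776491 0.018     ]
[np.float64(0.06517634247571531)]
```

```bash
python3 -m inch '[[0.008,-0.0045,-0.05,0,0,0],[0.008,-0.0045,-0.11,0,0,0],[0.008,-0.0045,-0.17,0,0,0],[0.008,-0.0045,-0.209,0,0,0],[0.008,-0.0045,-0.209,0,0,0]]' 100; python3 -m inch '[[0,0,0,0,0,0],[0,0,0,0,0,0],[0,0,0,0,0,0],[0,0,0,0,0,0],[0,0,0,0,0,0]]' 0
```

```text
clock: 2.08
position: [0.5373, 0.3293, 0.0597]
orientation: [[-0.39, 0.921, -0.005], [0.921, 0.39, -0.002], [-0.0, -0.005, -1.0]]
ft_force: [0.3, -1.0, 0.8]
gripper_width: 0.997
clock: 2.7
position: [0.5404, 0.3296, 0.0636]
orientation: [[-0.389, 0.921, 0.002], [0.921, 0.389, 0.001], [0.0, 0.002, -1.0]]
ft_force: [-2.4, -0.6, 9.7]
gripper_width: 0.74
```

```bash
python3 -m inch '[[0,0,0.04,0,0,0],[0,0,0.09,0,0,0],[-0.04,0.005,0.09,0,0,0],[-0.09,0.01,0.09,0,0,0],[-0.13,0.016,0.09,0,0,0]]'; python3 -m inch '[[-0.02,0.002,0,0,0,0],[-0.02,0.002,0,0,0,0],[-0.02,0.002,0,0,0,0],[-0.02,0.002,0,0,0,0]]'
python3 - <<'E'
from h import *
s=snap('wrist','w2');s=snap('scene','s2')['color'];cv2.imwrite('pics/s2z.png',cv2.resize(s[140:280,80:300],(800,509)))
E
```

```text
clock: 3.32
position: [0.4081, 0.3451, 0.1527]
orientation: [[-0.389, 0.921, 0.001], [0.921, 0.389, 0.0], [0.0, 0.001, -1.0]]
ft_force: [0.1, 0.9, -0.4]
gripper_width: 0.734
clock: 3.82
position: [0.3909, 0.3472, 0.1519]
orientation: [[-0.388, 0.922, 0.001], [0.922, 0.388, 0.0], [0.0, 0.001, -1.0]]
ft_force: [-0.7, 0.2, -1.6]
gripper_width: 0.732
```

View pics/w2.png

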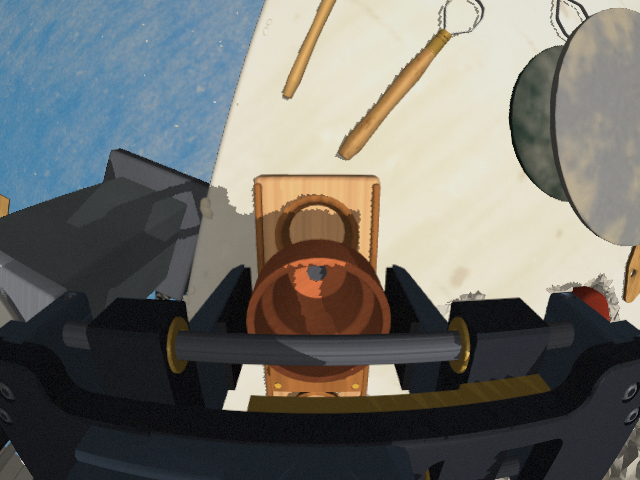

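View pics/s2z.png

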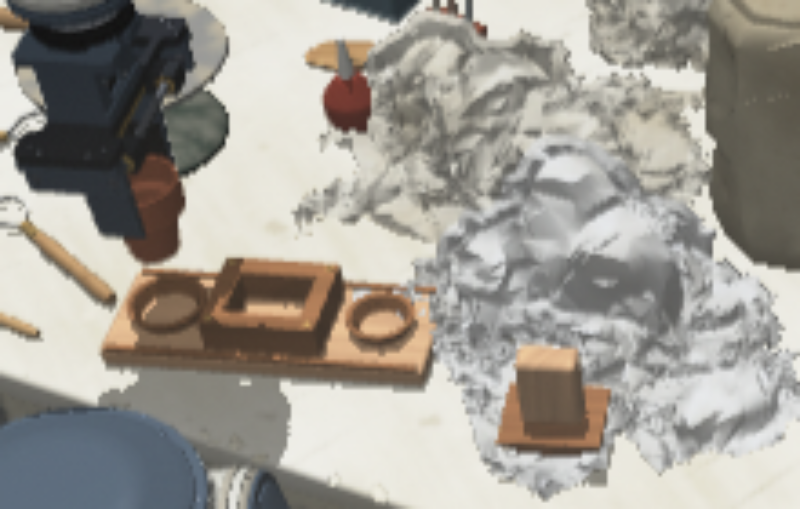

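Run:
```python
from h import *
s=load('w2')
for v in (302,311): print(plane(s,318,v,.160,True))
print(np.linalg.norm(plane(s,247,305,.160,True)-plane(s,389,305,.160,True)))
a,b=plane(s,318,240,.16,True),plane(s,318,382,.16,True);print(a,b,np.linalg.norm(a-b),(a+b)/2)
```

```text
[0.38696935 0.35599822 0.16      ]
[0.38869325 0.35190506 0.16      ]
0.06268449160497952
[0.37604702 0.38193256 0.16      ] [0.40422528 0.31502757 0.16      ] 0.07259677411592862 [0.39013615 0.34848007 0.16      ]
```

```bash
python3 -m inch '[[0,0,-0.03,0,0,0],[0,0,-0.055,0,0,0],[0,0,-0.066,0,0,0],[0,0,-0.07,0,0,0],[0,0,-0.07,0,0,0]]'
```

```text
clock: 4.55
position: [0.3901, 0.3474, 0.0823]
orientation: [[-0.389, 0.921, 0.0], [0.921, 0.389, 0.0], [0.0, 0.001, -1.0]]
ft_force: [-0.3, 0.7, -2.7]
gripper_width: 0.733
```

```bash
python3 -m inch '[[0,0,-0.001,0,0,0],[0,0,-0.002,0,0,0],[0,0,-0.002,0,0,0],[0,0,-0.002,0,0,0]]'
```

```text
clock: 5.05
position: [0.3901, 0.3476, 0.0815]
orientation: [[-0.389, 0.921, 0.002], [0.921, 0.389, 0.001], [0.0, 0.002, -1.0]]
ft_force: [-5.6, -2.0, 23.1]
gripper_width: 0.734
```

```bash
python3 -m inch '[[0,0,0.001,0,0,0],[0,0,0.001,0,0,0],[0,0,0.001,0,0,0],[0,0,0.001,0,0,0]]' 100;  python3 -m inch '[[0,0,0.03,0,0,0],[0,0,0.08,0,0,0],[0.03,-0.05,0.13,0,0,0],[0.05,-0.1,0.18,0,0,0],[0.05,-0.1,0.18,0,0,0]]'
python3 - <<'E'
from h import *
s=snap('wrist','w3')
E
```

```text
clock: 5.55
position: [0.3898, 0.3472, 0.0809]
orientation: [[-0.389, 0.921, -0.0], [0.921, 0.389, -0.0], [-0.0, -0.0, -1.0]]
ft_force: [0.3, -0.3, -0.2]
gripper_width: 1.0
clock: 6.18
position: [0.4411, 0.2456, 0.2633]
orientation: [[-0.388, 0.922, 0.003], [0.922, 0.388, 0.001], [-0.0, 0.003, -1.0]]
ft_force: [-0.3, 0.2, -1.0]
gripper_width: 1.001
```

View pics/w3.png

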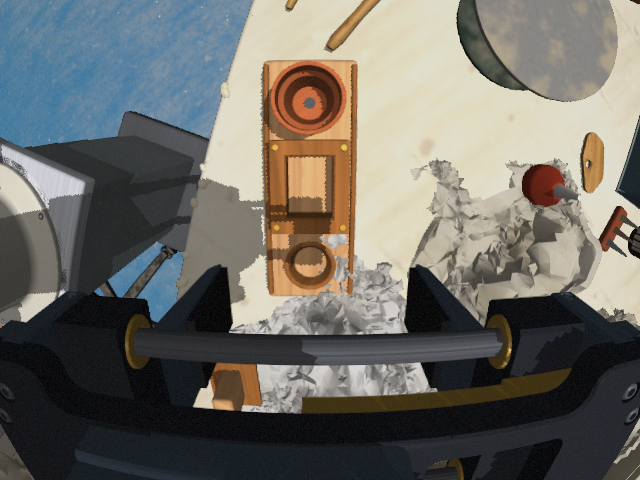

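Run:
```python
from h import *
s=load('w3');im=s['color']
c=im[50:310,250:370];cv2.imwrite('pics/w3z.png',cv2.resize(c,(277*1,600),interpolation=cv2.INTER_CUBIC))
hsv=cv2.cvtColor(im,cv2.COLOR_BGR2HSV);m=cv2.inRange(hsv,(22,140,100),(32,255,255));k,l,st,ce=cv2.connectedComponentsWithStats(m)
P=[]
for i in range(1,k):
    if 3<st[i,4]<100 and ce[i][1]<260: p=plane(s,*ce[i],.048,True);P.append(p);print(st[i],ce[i],p)
P=np.array(P[:4]);print(P.mean(0))
for a in(0,1):
  for b in (2,3):print(np.linalg.norm(P[a]-P[b]),np.degrees(np.arctan2(-(P[a]-P[b])[0],(P[a]-P[b])[1])))
print(np.linalg.norm(P[0]-P[1]))
# pot: red mask
m=cv2.inRange(hsv,(2,120,40),(10,255,255));m[:, :260]=0;m[:,360:]=0;m[140:]=0
(cx,cy),r=cv2.minEnclosingCircle(cv2.findNonZero(m));print(cx,cy,r,plane(s,cx,cy,.09,True),np.linalg.norm(plane(s,cx-r,cy,.09,True)-plane(s,cx+r,cy,.09,True)))
```

```text
[273 145   5   5  18] [274.72222222 147.11111111] [0.37673141 0.28951161 0.048     ]
[341 145   6   6  26] [343.57692308 147.15384615] [0.43939817 0.31550719 0.048     ]
[0.40806479 0.3025094  0.048     ]Traceback (most recent call last):
  File "<stdin>", line 10, in <module>
IndexError: index 2 is out of bounds for axis 0 with size 2
```

View pics/w3z.png

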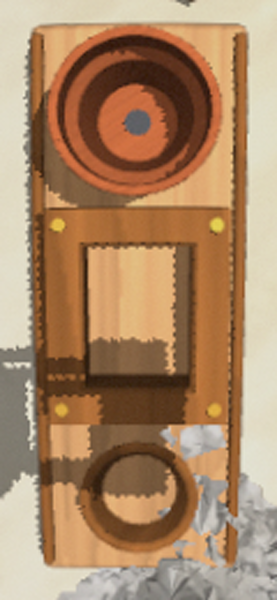

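Run:
```python
from h import *
s=load('w3')
P=np.array([plane(s,*p,.048,True) for p in((274.7,147.1),(343.6,147.2),(276.2,227.6),(342.5,227.6))])
print(P.mean(0),[np.linalg.norm(P[i]-P[j]) for i,j in((0,1),(2,3),(0,2),(1,3))])
y=P[0]+P[1]-P[2]-P[3];print(np.degrees(np.arctan2(-y[0],y[1])))
print(plane(s,308.5,98.1,.09,True),plane(s,309.8,264.9,.032,True))
# small floor disc and post top
d=plane(s,309.8,264.9,.032,True)-plane(s,308.5,98.1,.09,True);print(d)
s=load('top0');im=s['color'];cv2.imwrite('pics/rz.png',cv2.resize(im[205:305,260:430],(800,470),interpolation=cv2.INTER_CUBIC))
```

```text
[0.42392462 0.26454007 0.048     ] [np.float64(0.06789003142587687), np.float64(0.06825365522483799), np.float64(0.08241174929845509), np.float64(0.08211457659396013)]
22.669415672080834
[0.39113414 0.34402849 0.09      ] [0.4579143  0.18321543 0.032     ]
[ 0.06678015 -0.16081305 -0.058     ]
```

View pics/rz.png

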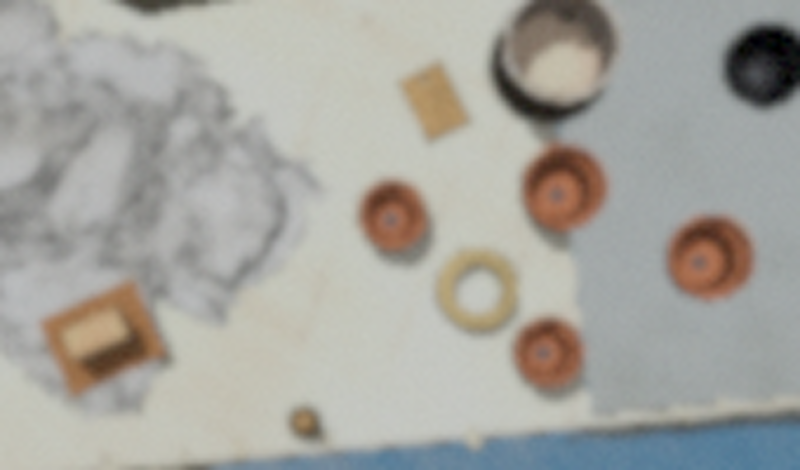

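```bash
python3 -m inch '[[0,-0.06,0,0,0,0],[0,-0.12,0,0,0,0],[0,-0.18,0,0,0,0],[0,-0.24,0,0,0,0],[0,-0.30,0,0,0,0]]' 100;  python3 -m inch '[[0,-0.06,0,0,0,0],[0,-0.12,0,0,0,0],[0,-0.18,0,0,0,0],[0,-0.24,0,0,0,0],[0.02,-0.30,0,0,0,0]]';python3 -m inch '[[0.02,-0.02,0,0,0,0],[0.02,-0.02,0,0,0,0],[0.02,-0.02,0,0,0,0]]'
python3 - <<'E'
from h import *
s=snap('wrist','w4')
E
```

```text
clock: 6.85
position: [0.4394, -0.0543, 0.2606]
orientation: [[-0.389, 0.921, -0.0], [0.921, 0.389, 0.0], [0.0, 0.0, -1.0]]
ft_force: [1.1, -1.0, 0.0]
gripper_width: 1.001
clock: 7.48
position: [0.4588, -0.3537, 0.2605]
orientation: [[-0.388, 0.922, -0.001], [0.922, 0.388, 0.001], [0.001, -0.0, -1.0]]
ft_force: [1.5, 1.1, 0.2]
gripper_width: 1.0
clock: 7.85
position: [0.4792, -0.3711, 0.2603]
orientation: [[-0.389, 0.921, -0.001], [0.921, 0.389, 0.001], [0.001, -0.001, -1.0]]
ft_force: [-0.5, 0.2, -0.2]
gripper_width: 1.001
```

View pics/w4.png

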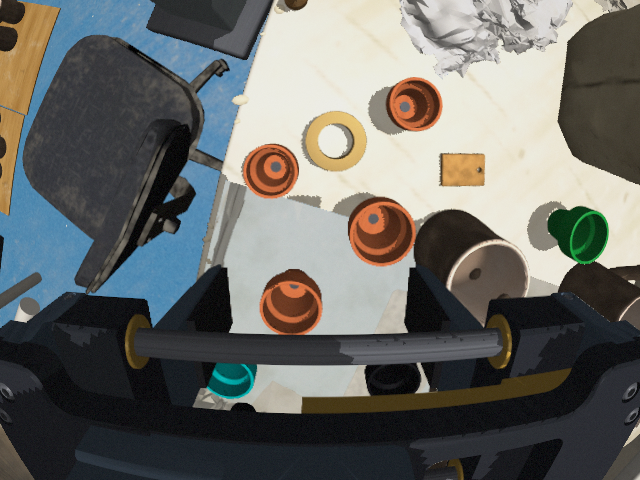

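Run:
```python
from h import *
s=load('w4');im=s['color']
cv2.imwrite('pics/w4z.png',cv2.resize(im[70:340,235:450],(478*1,600),interpolation=cv2.INTER_CUBIC))
for n,u,v,z in(('sA',414.5,104,.056),('sB',270.5,170,.056),('LA',382,231,.072),('LB',291.5,302,.072)): print(n,plane(s,u,v,z,True))
print(plane(s,335,141,.024,True),plane(s,487,275,.12,True))
```

```text
sA [ 0.52153432 -0.23348802  0.056     ]
sB [ 0.41931756 -0.34861761  0.056     ]
LA [ 0.54053131 -0.35905057  0.072     ]
LB [ 0.48813864 -0.46305262  0.072     ]
[ 0.46739107 -0.29914821  0.024     ] [ 0.63768385 -0.34849244  0.12      ]
```

View pics/w4z.png

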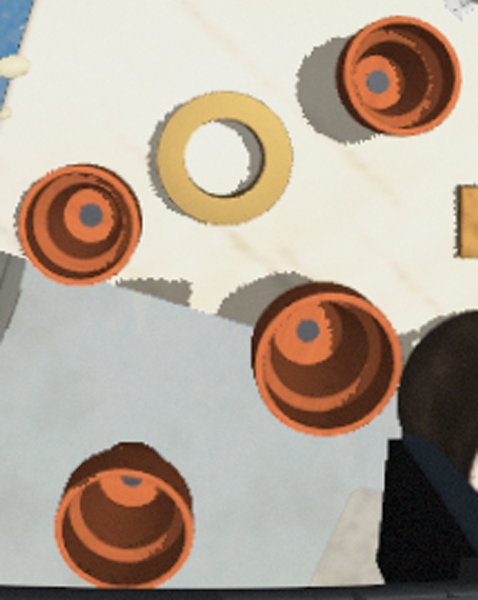

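```bash
python3 -m inch '[[0.01,0,0,0,0,10],[0.02,0,0,0,0,20],[0.03,0,0,0,0,30],[0.04,0.0,0,0,0,40],[0.05,0.01,0,0,0,50]]' 100;  python3 -m inch '[[0.01,0,-0.02,0,0,10],[0.012,0,-0.04,0,0,17],[0.012,0,-0.04,0,0,17],[0.012,0,-0.04,0,0,17]]'
python3 - <<'E'
from h import *
s=snap('wrist','w5')
E
```

```text
clock: 8.52
position: [0.5294, -0.3614, 0.2611]
orientation: [[-0.957, 0.289, -0.0], [0.289, 0.957, -0.0], [0.0, -0.0, -1.0]]
ft_force: [0.1, 1.0, -0.2]
gripper_width: 0.997
clock: 9.02
position: [0.5415, -0.3618, 0.2219]
orientation: [[-1.0, 0.005, 0.001], [0.005, 1.0, -0.0], [-0.001, -0.0, -1.0]]
ft_force: [0.8, -0.2, 0.0]
gripper_width: 1.005
```

View pics/w5.png

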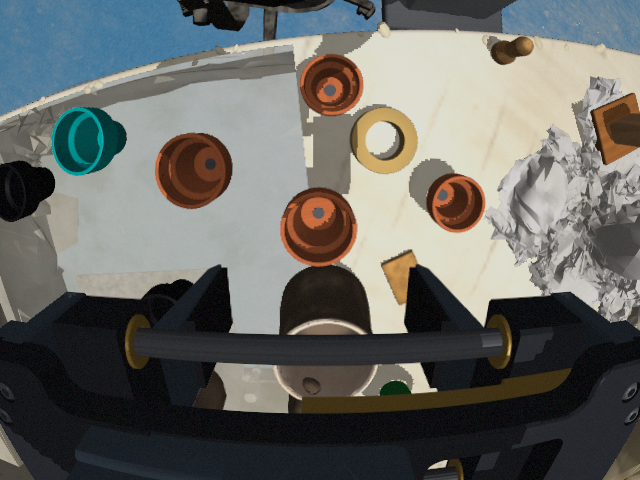

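Run:
```python
from h import *
s=load('w5')
for n,u,v,z in(('LA',318.5,228.5,.072),('LAtop',318.5,191,.072),('LAbot',318.5,266,.072),('LB',195,171,.072),('sA',456,203,.056),('sB',331,86,.056),('mugtop',325,360,.127),('muglo',325,320,.127),('post',622,125,.1)): print(n,plane(s,u,v,z,True).round(4))
```

```text
LA [ 0.5414 -0.3618  0.072 ]
LAtop [ 0.5093 -0.3616  0.072 ]
LAbot [ 0.5753 -0.3619  0.072 ]
LB [ 0.4901 -0.466   0.072 ]
sA [ 0.5216 -0.2358  0.056 ]
sB [ 0.4212 -0.3507  0.056 ]
mugtop [ 0.6358 -0.357   0.127 ]
muglo [ 0.5983 -0.3571  0.127 ]
post [ 0.4319 -0.0767  0.1   ]
```

```bash
python3 -m inch '[[0,0,-0.05,0,0,0],[0,0,-0.1,0,0,0],[0,0,-0.145,0,0,0],[0,0,-0.157,0,0,0],[0,0,-0.157,0,0,0]]' 100; python3 -m inch '[[0,0,0,0,0,0],[0,0,0,0,0,0],[0,0,0,0,0,0],[0,0,0,0,0,0],[0,0,0,0,0,0]]' 0;python3 -m inch '[[0,0,0.05,0,0,0],[0,0,0.10,0,0,0],[0,0,0.15,0,0,0],[0,0,0.17,0,0,0],[0,0,0.17,0,0,0]]'
```

```text
clock: 9.7
position: [0.5419, -0.3624, 0.0648]
orientation: [[-1.0, 0.003, 0.0], [0.003, 1.0, -0.0], [-0.0, -0.0, -1.0]]
ft_force: [-0.4, -0.3, -0.3]
gripper_width: 0.998
clock: 10.32
position: [0.5419, -0.3623, 0.0648]
orientation: [[-1.0, 0.002, 0.001], [0.002, 1.0, -0.001], [-0.001, -0.001, -1.0]]
ft_force: [0.6, 1.1, 8.2]
gripper_width: 0.697
clock: 10.95
position: [0.542, -0.3624, 0.2355]
orientation: [[-1.0, 0.002, 0.002], [0.002, 1.0, -0.002], [-0.002, -0.002, -1.0]]
ft_force: [-0.1, 0.9, -1.9]
gripper_width: 0.697
```

Run:
```python
from h import *
s=snap('wrist','w6');s=snap('scene','s6')['color'];cv2.imwrite('pics/s6z.png',cv2.resize(s[170:320,260:460],(800,600)))
print(ctrl.observe()['gripper_width'])
```

```text
0.696158045618454
```

View pics/w6.png

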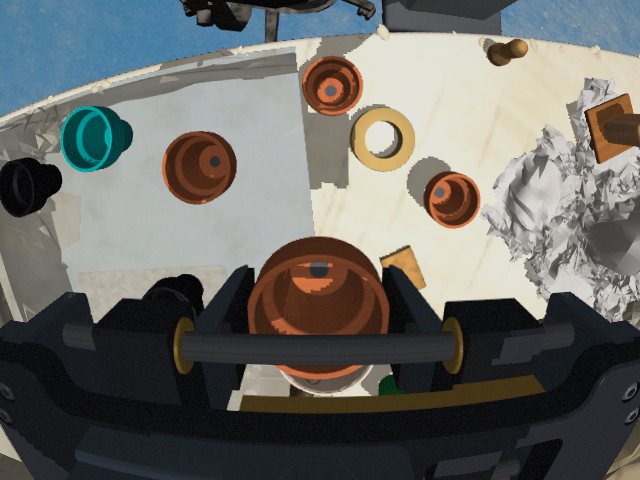

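View pics/s6z.png

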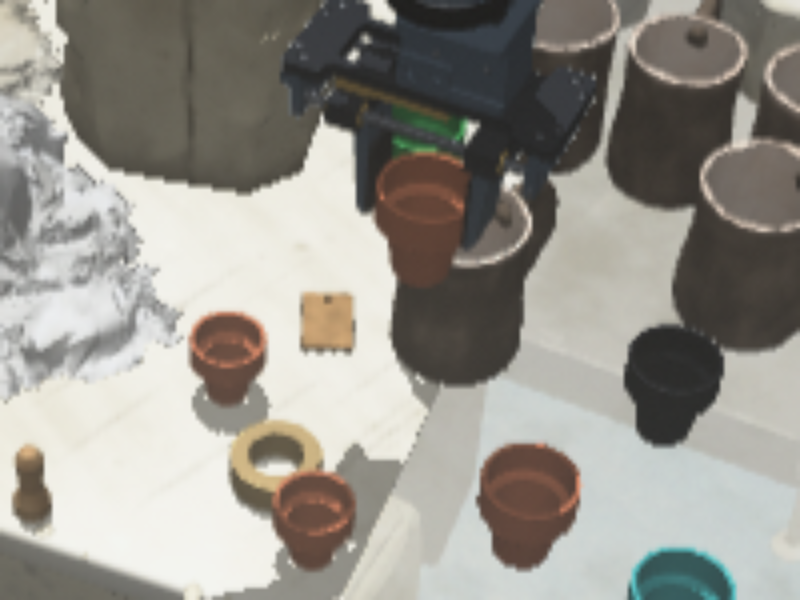

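```bash
python3 -m inch '[[-0.025,0.05,0,0,0,0],[-0.05,0.105,0,0,0,0],[-0.07,0.16,0,0,0,0],[-0.09,0.22,0,0,0,0],[-0.10,0.28,0,0,0,0]]';python3 -m inch '[[-0.005,0.06,0,0,0,0],[-0.01,0.12,0,0,0,0],[-0.02,0.18,0,0,0,0],[-0.03,0.24,0,0,0,0],[-0.04,0.30,0,0,0,0]]';python3 -m inch '[[-0.01,0.055,0,0,0,0],[-0.013,0.11,0,0,0,0],[-0.013,0.129,0,0,0,0],[-0.013,0.129,0,0,0,0],[-0.013,0.129,0,0,0,0]]'
python3 - <<'E'
from h import *
s=snap('wrist','w7')
E
```

```text
clock: 11.68
position: [0.4396, -0.0803, 0.2327]
orientation: [[-1.0, 0.003, -0.002], [0.003, 1.0, 0.001], [0.002, 0.001, -1.0]]
ft_force: [1.1, -0.4, -1.4]
gripper_width: 0.703
clock: 12.3
position: [0.4002, 0.2196, 0.2327]
orientation: [[-1.0, 0.002, -0.002], [0.002, 1.0, -0.001], [0.002, -0.001, -1.0]]
ft_force: [1.7, -0.0, -0.7]
gripper_width: 0.69
clock: 12.92
position: [0.3883, 0.3456, 0.2333]
orientation: [[-1.0, 0.003, -0.001], [0.003, 1.0, -0.001], [0.001, -0.001, -1.0]]
ft_force: [-0.1, -0.7, -1.2]
gripper_width: 0.695
```

View pics/w7.png

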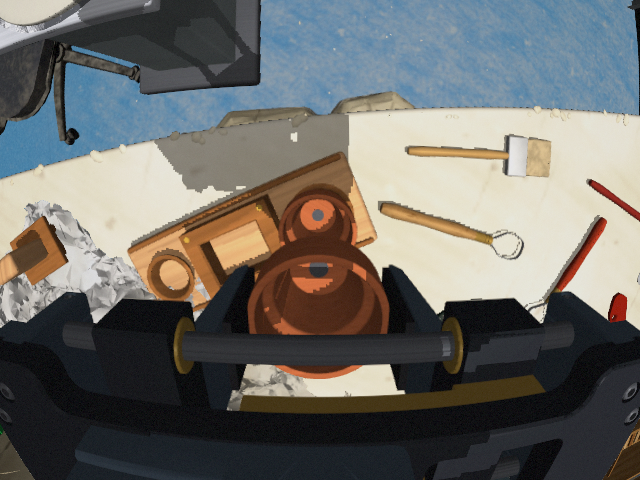

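```bash
python3 -m inch '[[0,0.001,-0.05,0,0,0],[0,0.001,-0.09,0,0,0],[0,0.001,-0.11,0,0,0],[0,0.001,-0.118,0,0,0],[0,0.001,-0.118,0,0,0]]';python3 -m inch '[[0,0,-0.002,0,0,0],[0,0,-0.004,0,0,0],[0,0,-0.005,0,0,0],[0,0,-0.005,0,0,0]]'
```

```text
clock: 13.6
position: [0.3887, 0.3473, 0.1161]
orientation: [[-1.0, 0.003, -0.0], [0.003, 1.0, -0.0], [0.0, -0.0, -1.0]]
ft_force: [0.0, -1.5, -2.0]
gripper_width: 0.696
clock: 14.1
position: [0.3888, 0.3476, 0.1114]
orientation: [[-1.0, 0.002, 0.001], [0.002, 1.0, -0.0], [-0.001, -0.0, -1.0]]
ft_force: [0.4, -6.1, 6.7]
gripper_width: 0.695
```

```bash
python3 -m inch '[[0,-0.0005,-0.001,0,0,0],[0,-0.001,-0.001,0,0,0],[0,-0.001,-0.001,0,0,0]]';python3 -m inch '[[0,0,0,0,0,0],[0,0,0,0,0,0],[0,0,0.0,0,0,0],[0,0,0.02,0,0,0],[0,0,0.06,0,0,0]]' 100;python3 -m inch '[[0,0,0.06,0,0,0],[0,-0.04,0.09,0,0,0],[0,-0.08,0.09,0,0,0],[0,-0.08,0.09,0,0,0]]'
python3 - <<'E'
from h import *
s=snap('wrist','w8');s=snap('scene','s8')['color'];cv2.imwrite('pics/s8z.png',cv2.resize(s[160:280,90:250],(800,600)))
E
```

```text
clock: 14.48
position: [0.389, 0.3466, 0.1108]
orientation: [[-1.0, 0.002, 0.001], [0.002, 1.0, -0.0], [-0.001, -0.0, -1.0]]
ft_force: [-0.5, -8.1, 13.9]
gripper_width: 0.698
clock: 15.1
position: [0.3878, 0.3464, 0.1695]
orientation: [[-1.0, 0.002, -0.003], [0.002, 1.0, -0.002], [0.003, -0.002, -1.0]]
ft_force: [-0.3, 0.0, 0.4]
gripper_width: 1.004
clock: 15.6
position: [0.3883, 0.2652, 0.2603]
orientation: [[-1.0, 0.004, 0.0], [0.004, 1.0, -0.0], [-0.0, -0.0, -1.0]]
ft_force: [0.5, -0.2, -0.6]
gripper_width: 1.002
```

View pics/w8.png

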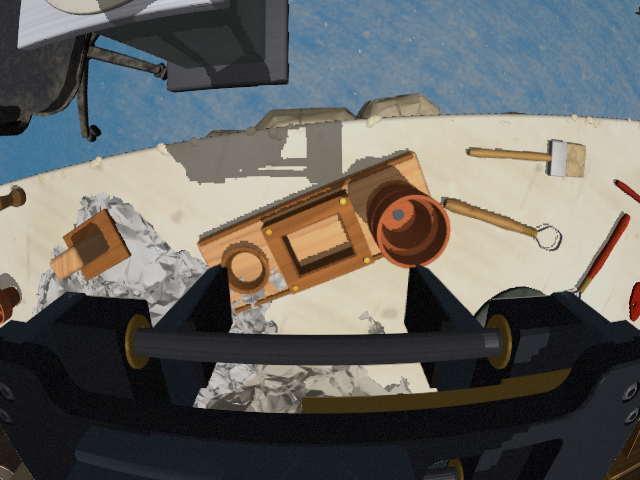

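View pics/s8z.png

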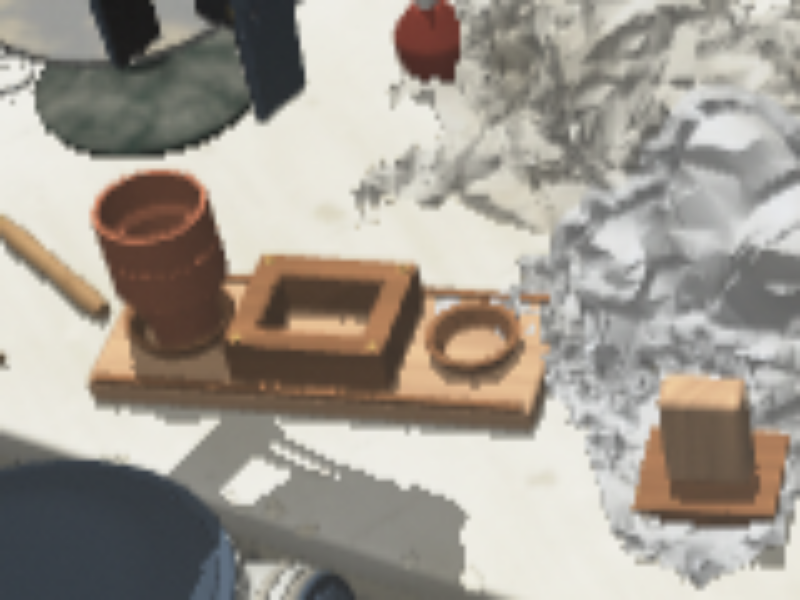

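```bash
python3 -m inch '[[0.01,-0.06,0,0,0,0],[0.02,-0.12,0,0,0,0],[0.03,-0.18,0,0,0,0],[0.04,-0.24,0,0,0,0],[0.05,-0.30,0,0,0,0]]' 100;python3 -m inch '[[0.005,-0.06,0,0,0,0],[0.01,-0.12,0,0,0,0],[0.015,-0.18,0,0,0,0],[0.02,-0.24,0,0,0,0],[0.03,-0.30,0,0,0,0]]';python3 -m inch '[[0.01,-0.05,-0.02,0,0,0],[0.02,-0.1,-0.03,0,0,0],[0.022,-0.132,-0.04,0,0,0],[0.022,-0.132,-0.04,0,0,0],[0.022,-0.132,-0.04,0,0,0]]'
python3 - <<'E'
from h import *
s=snap('wrist','w9')
E
```

```text
clock: 16.32
position: [0.4392, -0.0344, 0.2598]
orientation: [[-1.0, 0.001, 0.0], [0.001, 1.0, 0.0], [-0.0, 0.0, -1.0]]
ft_force: [1.7, 0.0, 0.8]
gripper_width: 0.996
clock: 16.95
position: [0.4693, -0.3347, 0.2595]
orientation: [[-1.0, 0.001, -0.0], [0.001, 1.0, 0.001], [0.0, 0.001, -1.0]]
ft_force: [0.7, -0.1, 0.1]
gripper_width: 0.999
clock: 17.58
position: [0.4911, -0.464, 0.2195]
orientation: [[-1.0, 0.001, -0.0], [0.001, 1.0, 0.001], [0.0, 0.001, -1.0]]
ft_force: [-0.0, 0.7, -0.0]
gripper_width: 1.0
```

View pics/w9.png

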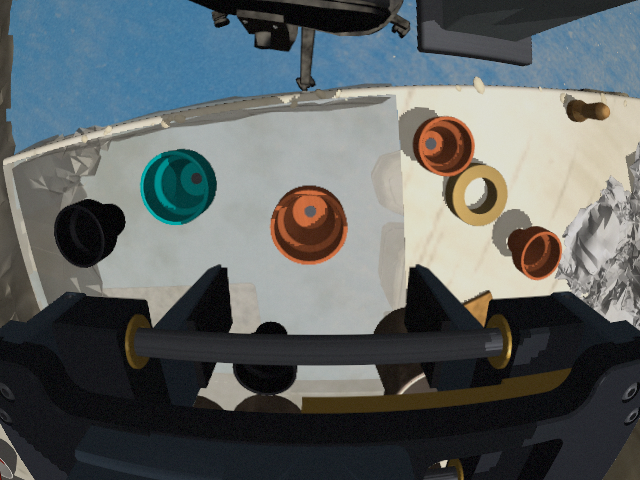

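Run:
```python
from h import *
s=load('w9')
for n,u,v,z in(('LB',309.5,226.5,.072),('sA',541,252,.056),('sB',445,146,.056)): print(n,plane(s,u,v,z,True).round(4))
```

```text
LB [ 0.4885 -0.4713  0.072 ]
sA [ 0.5185 -0.2349  0.056 ]
sB [ 0.4192 -0.3527  0.056 ]
```

```bash
python3 -m inch '[[-0.002,-0.0065,-0.05,0,0,0],[-0.002,-0.0065,-0.1,0,0,0],[-0.002,-0.0065,-0.145,0,0,0],[-0.002,-0.0065,-0.155,0,0,0],[-0.002,-0.0065,-0.155,0,0,0]]' 100; python3 -m inch '[[0,0,0,0,0,0],[0,0,0,0,0,0],[0,0,0,0,0,0],[0,0,0,0,0,0],[0,0,0,0,0,0]]' 0;python3 -m inch '[[0,0,0.05,0,0,0],[0,0,0.10,0,0,0],[0,0,0.15,0,0,0],[0,0,0.19,0,0,0],[0,0,0.19,0,0,0]]'
python3 - <<'E'
from h import *
s=snap('wrist','w10')
E
```

```text
clock: 18.25
position: [0.4891, -0.4714, 0.0659]
orientation: [[-1.0, 0.001, 0.0], [0.001, 1.0, -0.0], [-0.0, -0.0, -1.0]]
ft_force: [1.1, 0.3, 0.5]
gripper_width: 1.001
clock: 18.88
position: [0.4888, -0.4719, 0.0657]
orientation: [[-1.0, 0.002, 0.001], [0.002, 1.0, -0.001], [-0.001, -0.001, -1.0]]
ft_force: [-0.6, 1.0, 7.8]
gripper_width: 0.694
clock: 19.5
position: [0.4894, -0.4727, 0.2586]
orientation: [[-1.0, 0.002, 0.004], [0.002, 1.0, -0.005], [-0.004, -0.005, -1.0]]
ft_force: [-0.6, 0.1, -2.5]
gripper_width: 0.69
```

View pics/w10.png

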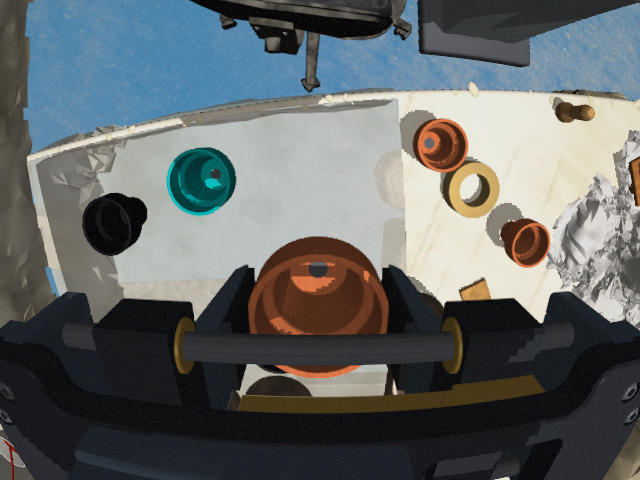

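```bash
python3 -m inch '[[-0.01,0.05,0,0,0,0],[-0.02,0.11,0,0,0,0],[-0.03,0.17,0,0,0,0],[-0.04,0.23,0,0,0,0],[-0.05,0.29,0,0,0,0]]';python3 -m inch '[[-0.005,0.06,0,0,0,0],[-0.01,0.12,0,0,0,0],[-0.015,0.18,0,0,0,0],[-0.02,0.24,0,0,0,0],[-0.02,0.30,0,0,0,0]]';python3 -m inch '[[-0.01,0.06,0,0,0,0],[-0.02,0.12,0,0,0,0],[-0.03,0.18,0,0,0,0],[-0.03,0.229,0,0,0,0],[-0.03,0.229,0,0,0,0]]';python3 -m inch '[[0,0,-0.05,0,0,0],[0,0,-0.08,0,0,0],[0,0,-0.08,0,0,0]]'
python3 - <<'E'
from h import *
s=snap('wrist','w11')
E
```

```text
clock: 20.18
position: [0.4371, -0.1794, 0.2536]
orientation: [[-1.0, 0.002, -0.002], [0.002, 1.0, 0.001], [0.002, 0.001, -1.0]]
ft_force: [1.0, -0.7, -0.8]
gripper_width: 0.692
clock: 20.8
position: [0.4171, 0.1201, 0.2539]
orientation: [[-1.0, 0.002, -0.002], [0.002, 1.0, -0.0], [0.002, -0.0, -1.0]]
ft_force: [1.6, 0.0, -1.4]
gripper_width: 0.693
clock: 21.42
position: [0.3875, 0.3499, 0.2534]
orientation: [[-1.0, -0.001, -0.002], [-0.001, 1.0, -0.001], [0.002, -0.001, -1.0]]
ft_force: [-0.5, -0.3, -1.7]
gripper_width: 0.689
clock: 21.8
position: [0.387, 0.3457, 0.1726]
orientation: [[-1.0, 0.002, -0.005], [0.002, 1.0, -0.003], [0.005, -0.004, -1.0]]
ft_force: [0.7, 0.9, -0.5]
gripper_width: 0.693
```

View pics/w11.png

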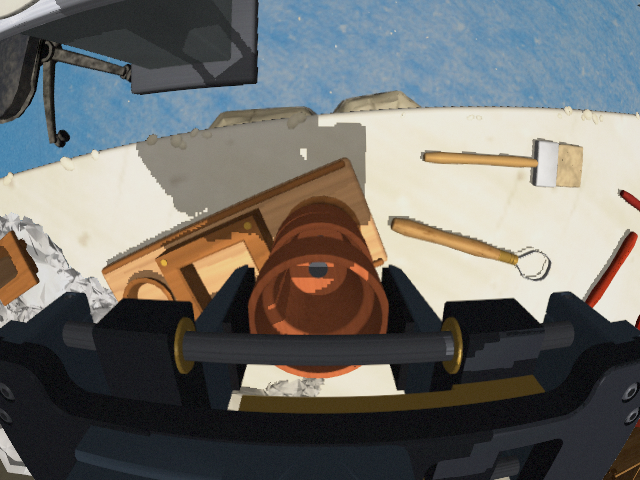

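```bash
python3 -m inch '[[0.001,0,-0.015,0,0,0],[0.001,0,-0.024,0,0,0],[0.001,0,-0.029,0,0,0],[0.001,0,-0.029,0,0,0]]';python3 -m inch '[[0,0,-0.002,0,0,0],[0,0,-0.003,0,0,0],[0,0,-0.004,0,0,0],[0,0,-0.004,0,0,0]]'
```

```text
clock: 22.35
position: [0.3894, 0.3473, 0.1457]
orientation: [[-1.0, 0.002, -0.0], [0.002, 1.0, -0.0], [0.0, -0.0, -1.0]]
ft_force: [-0.8, 0.2, -1.8]
gripper_width: 0.692
clock: 22.85
position: [0.3895, 0.3474, 0.1419]
orientation: [[-1.0, 0.002, -0.0], [0.002, 1.0, -0.0], [0.0, -0.0, -1.0]]
ft_force: [0.2, 0.5, -1.3]
gripper_width: 0.694
```

```bash
python3 -m inch '[[0,0,-0.001,0,0,0],[0,0,-0.002,0,0,0],[0,0,-0.003,0,0,0],[0,0,-0.003,0,0,0]]'
```

```text
clock: 23.35
position: [0.3898, 0.3476, 0.1396]
orientation: [[-1.0, 0.002, 0.001], [0.002, 1.0, 0.001], [-0.001, 0.001, -1.0]]
ft_force: [-2.8, -2.3, 13.2]
gripper_width: 0.691
```

```bash
python3 -m inch '[[0,0,0,0,0,0],[0,0,0,0,0,0],[0,0,0.0,0,0,0],[0,0,0.02,0,0,0],[0,0,0.06,0,0,0]]' 100;python3 -m inch '[[0,0,0.06,0,0,0],[0.01,-0.04,0.08,0,0,-10],[0.02,-0.1,0.08,0,0,-20],[0.04,-0.15,0.08,0,0,-30],[0.04,-0.15,0.08,0,0,-30]]'
python3 - <<'E'
from h import *
s=snap('wrist','w12');s=snap('scene','s12')['color'];cv2.imwrite('pics/s12z.png',cv2.resize(s[160:280,90:250],(800,600)))
E
```

```text
clock: 23.98
position: [0.3888, 0.3469, 0.1984]
orientation: [[-1.0, 0.002, -0.003], [0.002, 1.0, -0.002], [0.003, -0.002, -1.0]]
ft_force: [-0.4, -0.0, 0.3]
gripper_width: 0.999
clock: 24.6
position: [0.4305, 0.1947, 0.279]
orientation: [[-0.862, 0.507, 0.0], [0.507, 0.862, -0.0], [-0.001, -0.0, -1.0]]
ft_force: [-1.3, 0.2, -0.0]
gripper_width: 1.004
```

View pics/w12.png

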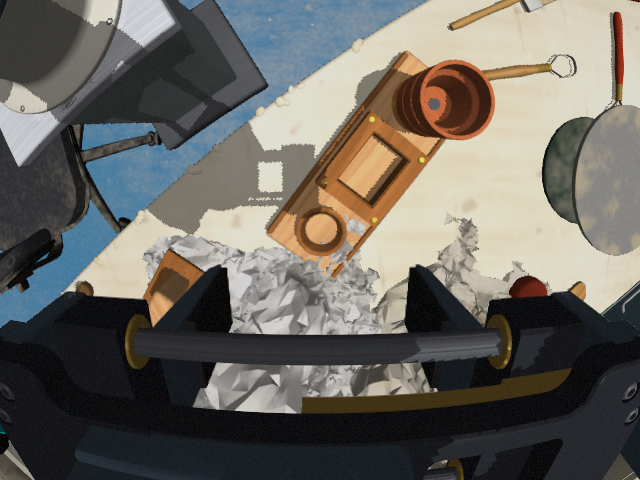

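View pics/s12z.png

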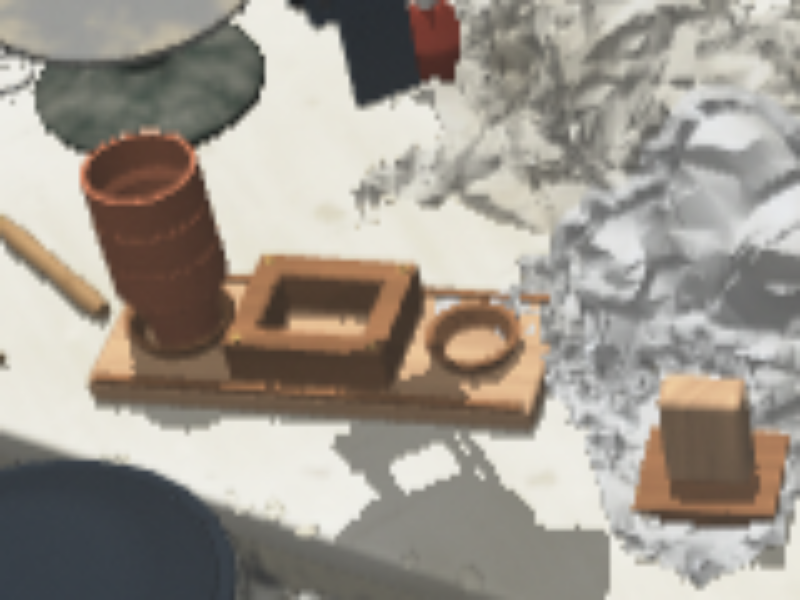

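```bash
python3 -m inch '[[0,-0.06,0,0,0,-10],[0,-0.12,0,0,0,-20],[0,-0.18,0,0,0,-30],[0.0,-0.24,0,0,0,-37],[0.01,-0.30,0,0,0,-37]]';python3 -m inch '[[0.02,-0.05,-0.02,0,0,0],[0.04,-0.1,-0.05,0,0,0],[0.075,-0.13,-0.07,0,0,0],[0.075,-0.13,-0.07,0,0,0],[0.075,-0.13,-0.07,0,0,0]]'
python3 - <<'E'
from h import *
s=load('w12');print(plane(s,456.5,99.5,.146,True))
s=snap('wrist','w13')
E
```

```text
clock: 25.32
position: [0.4394, -0.1031, 0.2791]
orientation: [[-0.39, 0.921, 0.0], [0.921, 0.39, 0.0], [0.0, 0.0, -1.0]]
ft_force: [1.0, -0.0, -0.3]
gripper_width: 0.999
clock: 25.95
position: [0.5146, -0.2312, 0.2087]
orientation: [[-0.391, 0.92, -0.001], [0.92, 0.391, 0.001], [0.001, -0.0, -1.0]]
ft_force: [-0.6, -0.2, -0.2]
gripper_width: 0.999
[0.39022659 0.34484756 0.146     ]
```

View pics/w13.png

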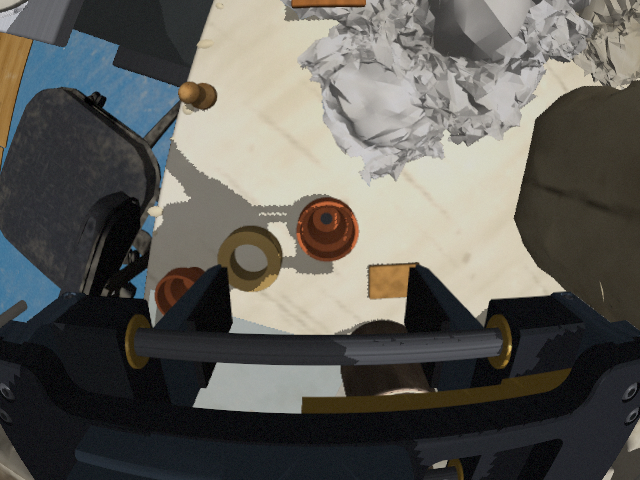

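Run:
```python
from h import *
s=load('w13')
print(plane(s,327,230,.056,True), np.linalg.norm(plane(s,296,230,.056,True)-plane(s,358,230,.056,True)))
```

```text
[ 0.52218133 -0.23030685  0.056     ] 0.05306797991030564
```

```bash
python3 -m inch '[[0.007,-0.001,-0.05,0,0,0],[0.007,-0.001,-0.1,0,0,0],[0.007,-0.001,-0.15,0,0,0],[0.007,-0.001,-0.161,0,0,0],[0.007,-0.001,-0.161,0,0,0]]' 100; python3 -m inch '[[0,0,0,0,0,0],[0,0,0,0,0,0],[0,0,0,0,0,0],[0,0,0,0,0,0],[0,0,0,0,0,0]]' 0;python3 -m inch '[[0,0,0.05,0,0,0],[0,0,0.10,0,0,0],[0,0,0.15,0,0,0],[0,0,0.17,0,0,0],[0,0,0.17,0,0,0]]'
python3 - <<'E'
from h import *
s=snap('wrist','w14')
E
```

```text
clock: 26.62
position: [0.5218, -0.2332, 0.0489]
orientation: [[-0.39, 0.921, 0.0], [0.921, 0.39, -0.0], [-0.0, 0.0, -1.0]]
ft_force: [0.7, -0.1, -0.2]
gripper_width: 0.996
clock: 27.25
position: [0.5218, -0.2337, 0.0483]
orientation: [[-0.389, 0.921, 0.001], [0.921, 0.389, -0.0], [-0.001, 0.0, -1.0]]
ft_force: [-0.2, 0.8, 6.7]
gripper_width: 0.601
clock: 27.88
position: [0.522, -0.2339, 0.2191]
orientation: [[-0.389, 0.921, 0.002], [0.921, 0.389, -0.001], [-0.002, 0.002, -1.0]]
ft_force: [0.3, 0.6, -2.0]
gripper_width: 0.602
```

View pics/w14.png

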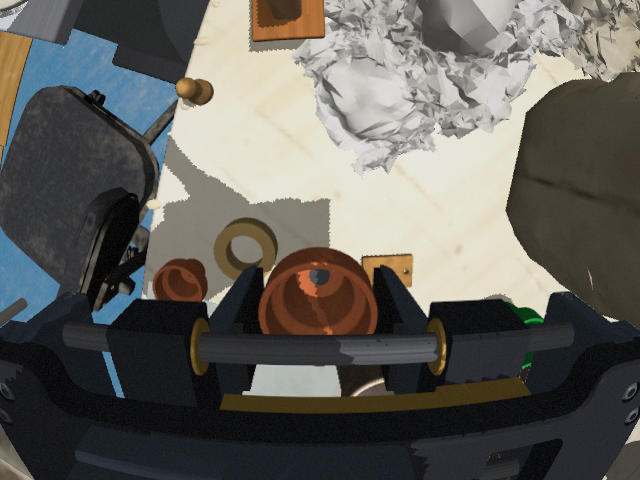

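```bash
python3 -m inch '[[-0.05,0.02,0.02,0,0,0],[-0.08,0.07,0.02,0,0,0],[-0.08,0.13,0.02,0,0,0],[-0.08,0.19,0.02,0,0,0],[-0.075,0.25,0.02,0,0,0]]';python3 -m inch '[[0,0.06,0,0,0,0],[0.01,0.12,0,0,0,0],[0.012,0.165,0,0,0,0],[0.012,0.165,-0.03,0,0,0],[0.012,0.165,-0.06,0,0,0]]';python3 -m inch '[[0,0,-0.01,0,0,0],[0,0,-0.01,0,0,0],[0,0,-0.01,0,0,0]]'
python3 - <<'E'
from h import *
s=snap('wrist','w15')
E
```

```text
clock: 28.55
position: [0.4453, 0.0181, 0.2365]
orientation: [[-0.388, 0.922, -0.002], [0.922, 0.388, 0.0], [0.001, -0.002, -1.0]]
ft_force: [2.3, -0.3, -0.7]
gripper_width: 0.599
clock: 29.18
position: [0.4576, 0.1819, 0.1756]
orientation: [[-0.39, 0.921, -0.002], [0.921, 0.39, -0.001], [0.0, -0.002, -1.0]]
ft_force: [0.1, 0.4, -1.5]
gripper_width: 0.599
clock: 29.55
position: [0.459, 0.1814, 0.1686]
orientation: [[-0.389, 0.921, 0.001], [0.921, 0.389, 0.0], [-0.0, 0.001, -1.0]]
ft_force: [-0.0, 0.3, -0.9]
gripper_width: 0.598
```

View pics/w15.png

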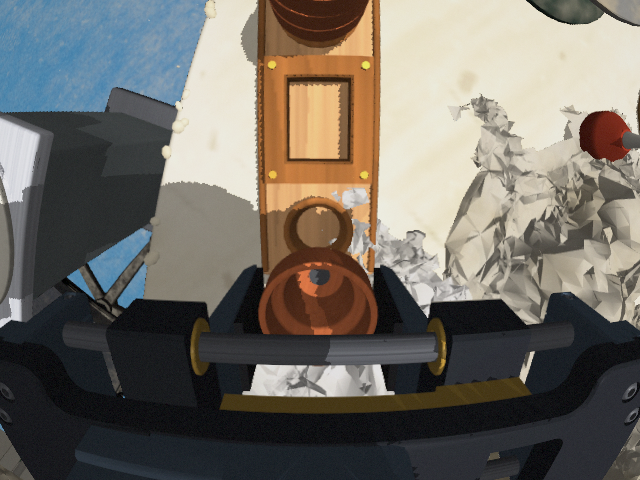

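Run:
```python
from h import *
s=load('w15');im=s['color'];hsv=cv2.cvtColor(im,cv2.COLOR_BGR2HSV);m=cv2.inRange(hsv,(22,130,120),(34,255,255));k,l,st,ce=cv2.connectedComponentsWithStats(m)
P=[]
for i in range(1,k):
    if 8<st[i,4]<150 and 50<ce[i][1]<190 and 260<ce[i][0]<380: P.append(plane(s,*ce[i],.048,True));print(ce[i],st[i,4],P[-1])
P=np.array(P);print(P.mean(0))
y=P[0]+P[1]-P[2]-P[3];a=np.arctan2(-y[0],y[1]);print(np.degrees(a))
c=P.mean(0);print(c+.09*np.array([-np.sin(a),np.cos(a),0]),c-.09*np.array([-np.sin(a),np.cos(a),0]))
print(plane(s,319,228,.032,True))
```

```text
[271.60416667  64.45833333] 48 [0.3767523  0.28937128 0.048     ]
[365.54545455  64.65454545] 55 [0.4395165  0.31571862 0.048     ]
[272.18181818 174.36363636] 33 [0.40828683 0.2136505  0.048     ]
[363.9047619  174.47619048] 42 [0.47100304 0.24000813 0.048     ]
[0.42388967 0.26468713 0.048     ]
22.59558704144022
[0.38930949 0.34777872 0.048     ] [0.45846985 0.18159555 0.048     ]
[0.45807842 0.18512293 0.032     ]
```

```bash
python3 -m inch '[[0,0,-0.04,0,0,0],[0,0,-0.07,0,0,0],[0,0,-0.09,0,0,0],[0,0,-0.099,0,0,0],[0,0,-0.099,0,0,0]]';python3 -m inch '[[0,0,-0.002,0,0,0],[0,0,-0.004,0,0,0],[0,0,-0.004,0,0,0],[0,0,-0.004,0,0,0]]'
```

```text
clock: 30.22
position: [0.4587, 0.1814, 0.0692]
orientation: [[-0.389, 0.921, 0.0], [0.921, 0.389, 0.0], [-0.0, 0.0, -1.0]]
ft_force: [-0.8, 0.0, -0.6]
gripper_width: 0.601
clock: 30.72
position: [0.4594, 0.1816, 0.066]
orientation: [[-0.389, 0.921, 0.002], [0.921, 0.389, 0.001], [-0.0, 0.002, -1.0]]
ft_force: [-0.2, -1.2, 12.9]
gripper_width: 0.6
```

Home. Release, then go to the second small pot.

```bash
python3 -m inch '[[0,0,0,0,0,0],[0,0,0,0,0,0],[0,0,0.0,0,0,0],[0,0,0.02,0,0,0],[0,0,0.07,0,0,0]]' 100;python3 -m inch '[[0,0,0.06,0,0,0],[0,-0.04,0.12,0,0,0],[0,-0.1,0.13,0,0,0],[-0.02,-0.16,0.13,0,0,0],[-0.02,-0.16,0.13,0,0,0]]'
python3 - <<'E'
from h import *
s=snap('wrist','w16')
E
```

```text
clock: 31.35
position: [0.4573, 0.1811, 0.1342]
orientation: [[-0.389, 0.921, -0.004], [0.921, 0.389, -0.001], [0.001, -0.004, -1.0]]
ft_force: [0.5, 1.0, 1.0]
gripper_width: 1.002
clock: 31.98
position: [0.4374, 0.0185, 0.2652]
orientation: [[-0.385, 0.923, 0.0], [0.923, 0.385, -0.001], [-0.001, -0.0, -1.0]]
ft_force: [0.1, 1.3, -0.0]
gripper_width: 1.001
```

View pics/w16.png

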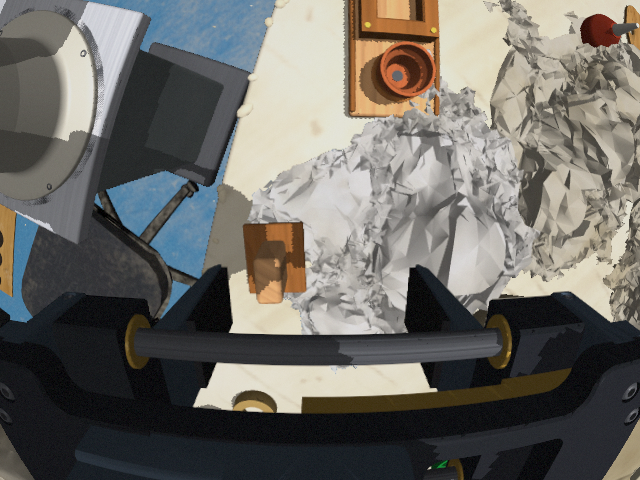

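```bash
python3 -m inch '[[0,-0.06,0,0,0,0],[0,-0.12,0,0,0,0],[0,-0.18,0,0,0,0],[-0.005,-0.24,0,0,0,0],[-0.01,-0.30,0,0,0,0]]' 100;python3 -m inch '[[-0.005,-0.05,-0.02,0,0,0],[-0.008,-0.071,-0.05,0,0,0],[-0.008,-0.071,-0.06,0,0,0],[-0.008,-0.071,-0.06,0,0,0],[-0.008,-0.071,-0.06,0,0,0]]'
python3 - <<'E'
from h import *
s=snap('wrist','w17')
E
```

```text
clock: 32.65
position: [0.429, -0.2797, 0.2647]
orientation: [[-0.39, 0.921, 0.0], [0.921, 0.39, 0.0], [0.0, 0.0, -1.0]]
ft_force: [1.7, -0.4, -0.5]
gripper_width: 1.004
clock: 33.28
position: [0.4214, -0.3487, 0.2058]
orientation: [[-0.39, 0.921, 0.001], [0.921, 0.39, -0.001], [-0.001, 0.001, -1.0]]
ft_force: [-0.5, 0.4, 0.6]
gripper_width: 0.999
```

View pics/w17.png

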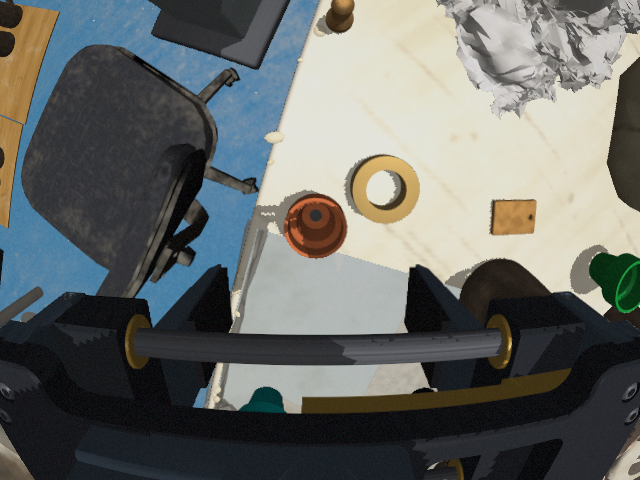

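```bash
python3 - <<'E'
from h import *
s=load('w17')
print(plane(s,316.5,227.5,.056,True))
E
python3 -m inch '[[-0.001,-0.002,-0.05,0,0,0],[-0.001,-0.002,-0.1,0,0,0],[-0.001,-0.002,-0.145,0,0,0],[-0.001,-0.002,-0.157,0,0,0],[-0.001,-0.002,-0.157,0,0,0]]' 100; python3 -m inch '[[0,0,0,0,0,0],[0,0,0,0,0,0],[0,0,0,0,0,0],[0,0,0,0,0,0],[0,0,0,0,0,0]]' 0;python3 -m inch '[[0,0,0.05,0,0,0],[0,0,0.10,0,0,0],[0,0,0.15,0,0,0],[0,0,0.19,0,0,0],[0,0,0.19,0,0,0]]'
python3 - <<'E'
from h import *
s=snap('wrist','w18')
E
```

```text
[ 0.41976814 -0.34883109  0.056     ]
clock: 33.95
position: [0.4199, -0.3516, 0.0486]
orientation: [[-0.389, 0.921, 0.0], [0.921, 0.389, -0.0], [-0.0, 0.0, -1.0]]
ft_force: [0.1, -0.4, -0.5]
gripper_width: 0.997
clock: 34.58
position: [0.4197, -0.3518, 0.0482]
orientation: [[-0.389, 0.921, 0.0], [0.921, 0.389, -0.0], [-0.001, 0.0, -1.0]]
ft_force: [-0.1, 1.2, 6.2]
gripper_width: 0.589
clock: 35.2
position: [0.4204, -0.3525, 0.2407]
orientation: [[-0.389, 0.921, 0.004], [0.921, 0.389, -0.004], [-0.005, 0.002, -1.0]]
ft_force: [-0.8, -0.8, -1.7]
gripper_width: 0.589
```

View pics/w18.png

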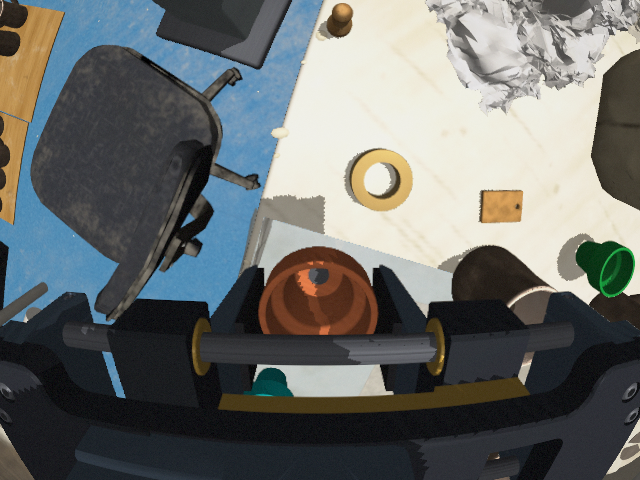

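```bash
python3 -m inch '[[0,0.05,0,0,0,0],[0.005,0.11,0,0,0,0],[0.01,0.17,0,0,0,0],[0.015,0.23,0,0,0,0],[0.02,0.29,0,0,0,0]]';python3 -m inch '[[0.005,0.06,0,0,0,0],[0.01,0.12,0,0,0,0],[0.015,0.18,0,0,0,0],[0.0185,0.23,0,0,0,0],[0.0185,0.244,0,0,0,0]]';python3 -m inch '[[0,0,-0.03,0,0,0],[0,0,-0.07,0,0,0],[0,0,-0.07,0,0,0],[0,0,-0.07,0,0,0]]'
python3 - <<'E'
from h import *
s=snap('wrist','w19')
E
```

```text
clock: 35.88
position: [0.4386, -0.0596, 0.2365]
orientation: [[-0.389, 0.921, -0.002], [0.921, 0.389, 0.001], [0.002, -0.002, -1.0]]
ft_force: [1.3, -0.7, -0.6]
gripper_width: 0.588
clock: 36.5
position: [0.4571, 0.1847, 0.2363]
orientation: [[-0.392, 0.92, -0.003], [0.92, 0.392, -0.0], [0.001, -0.003, -1.0]]
ft_force: [-0.0, -0.5, -1.3]
gripper_width: 0.589
clock: 37.0
position: [0.4582, 0.1821, 0.1685]
orientation: [[-0.389, 0.921, -0.0], [0.921, 0.389, -0.0], [-0.0, -0.0, -1.0]]
ft_force: [0.9, 0.5, -0.5]
gripper_width: 0.59
```

View pics/w19.png

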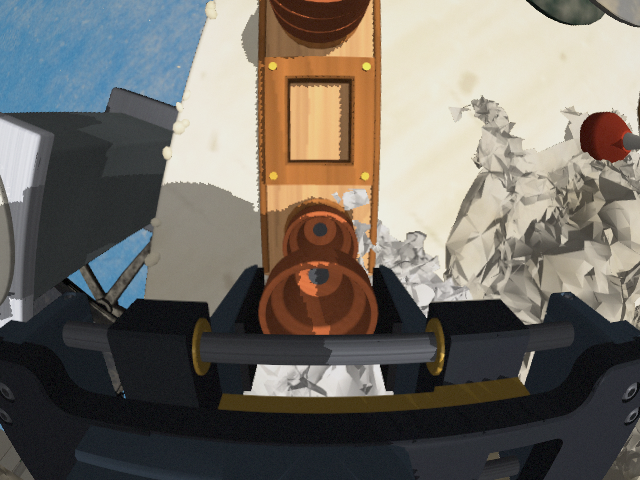

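```bash
python3 -m inch '[[0.0005,-0.0005,-0.03,0,0,0],[0.0005,-0.0005,-0.055,0,0,0],[0.0005,-0.0005,-0.07,0,0,0],[0.0005,-0.0005,-0.076,0,0,0],[0.0005,-0.0005,-0.076,0,0,0]]';python3 -m inch '[[0,0,-0.002,0,0,0],[0,0,-0.004,0,0,0],[0,0,-0.005,0,0,0],[0,0,-0.005,0,0,0]]'
```

```text
clock: 37.67
position: [0.459, 0.182, 0.0925]
orientation: [[-0.389, 0.921, 0.001], [0.921, 0.389, 0.0], [-0.0, 0.001, -1.0]]
ft_force: [-0.3, 0.6, -0.9]
gripper_width: 0.589
clock: 38.17
position: [0.4595, 0.1822, 0.0881]
orientation: [[-0.389, 0.921, 0.003], [0.921, 0.389, 0.001], [-0.0, 0.003, -1.0]]
ft_force: [-0.6, -0.2, 16.9]
gripper_width: 0.595
```

Home at 0.088 as expected; release and look.

```bash
python3 -m inch '[[0,0,0,0,0,0],[0,0,0,0,0,0],[0,0,0.0,0,0,0],[0,0,0.02,0,0,0],[0,0,0.07,0,0,0]]' 100;python3 -m inch '[[0,0,0.06,0,0,0],[0,-0.04,0.11,0,0,0],[0,-0.1,0.12,0,0,0],[-0.02,-0.16,0.12,0,0,0],[-0.02,-0.22,0.12,0,0,0]]';python3 -m inch '[[0,-0.03,0,0,0,0],[0,-0.03,0,0,0,0],[0,-0.03,0,0,0,0]]'
python3 - <<'E'
from h import *
s=snap('wrist','w20');s=snap('scene','s20')['color'];cv2.imwrite('pics/s20z.png',cv2.resize(s[160:280,90:250],(800,600)))
s=snap('top','t20')['color'];cv2.imwrite('pics/t20z.png',cv2.resize(s[200:310,150:500],(800,251),interpolation=cv2.INTER_CUBIC))
E
```

```text
clock: 38.8
position: [0.4573, 0.1816, 0.1562]
orientation: [[-0.389, 0.921, -0.004], [0.921, 0.389, -0.001], [0.001, -0.004, -1.0]]
ft_force: [1.7, -0.0, 0.7]
gripper_width: 0.997
clock: 39.42
position: [0.4372, -0.0395, 0.2772]
orientation: [[-0.39, 0.921, 0.0], [0.921, 0.39, 0.0], [-0.0, 0.0, -1.0]]
ft_force: [1.4, 0.0, 1.0]
gripper_width: 0.996
clock: 39.8
position: [0.4383, -0.0677, 0.2768]
orientation: [[-0.389, 0.921, -0.0], [0.921, 0.389, 0.0], [0.0, -0.0, -1.0]]
ft_force: [0.7, -0.0, -0.2]
gripper_width: 0.997
```

View pics/w20.png

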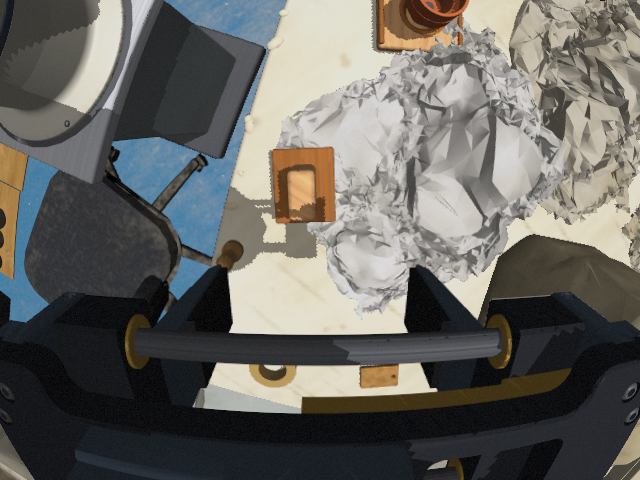

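View pics/s20z.png

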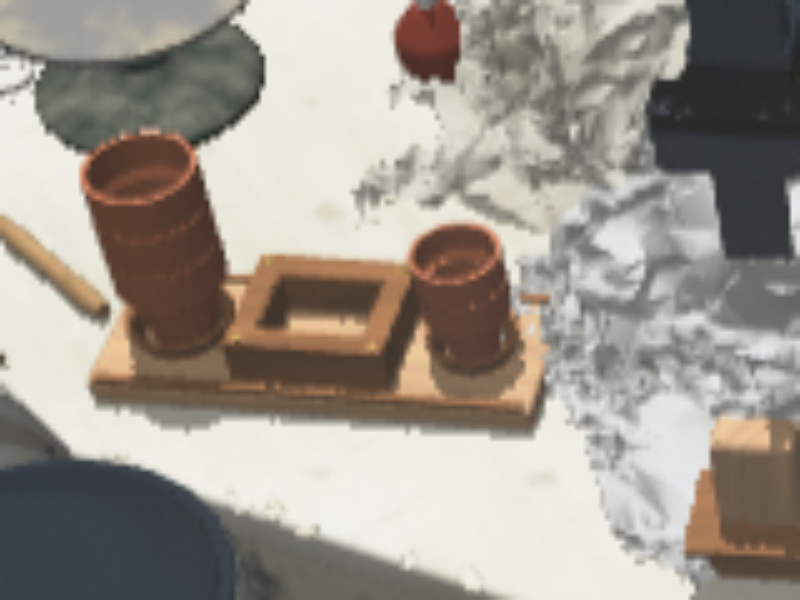

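View pics/t20z.png

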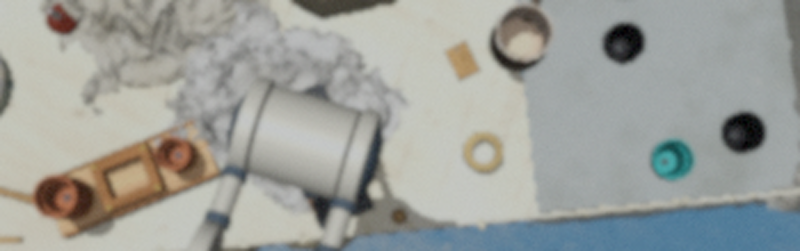

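Run:
```python
from h import *
s=load('w20')['color'];cv2.imwrite('pics/w20z.png',cv2.resize(s[135:235,255:355],(600,600),interpolation=cv2.INTER_CUBIC))
```

```text
(no output)
```

View pics/w20z.png

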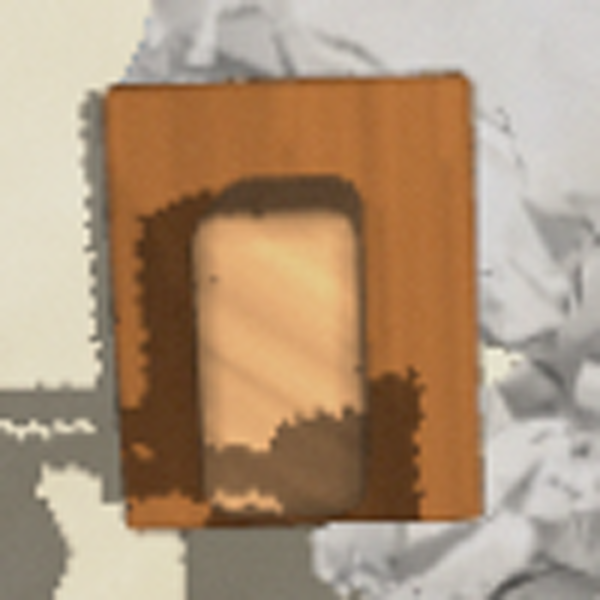

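```bash
cat >> h.py <<'E'
def quad(s,pts,z):
    P=np.array([plane(s,*p,z,True) for p in pts]);c=P.mean(0)
    L=[np.linalg.norm(P[i]-P[(i+1)%4]) for i in range(4)]
    y=P[0]+P[1]-P[2]-P[3]; x=P[1]+P[2]-P[0]-P[3]
    print('c',c.round(4),'L',np.round(L,4),'yaw_y',np.degrees(np.arctan2(-y[0],y[1])).round(2),'yaw_x',np.degrees(np.arctan2(x[1],x[0])).round(2))
    return c
E
python3 - <<'E'
from h import *
s=load('w20');f=lambda a:[(255+x/6-.42,135+y/6-.42) for x,y in a]
quad(s,f([(107,86),(470,73),(483,520),(128,528)]),.036)
quad(s,f([(195,210),(355,210),(366,515),(203,510)]),.1)
E
```

```text
c [ 0.4151 -0.0524  0.036 ] L [0.0639 0.081  0.0649 0.0806] yaw_y 24.62 yaw_x 24.35
c [ 0.4148 -0.0518  0.1   ] L [0.0237 0.0466 0.0249 0.0459] yaw_y 24.09 yaw_x 21.74
```

```bash
python3 -m inch '[[-0.012,0.008,-0.03,0,0,1],[-0.0235,0.0155,-0.06,0,0,1.4],[-0.0235,0.0155,-0.06,0,0,1.4],[-0.0235,0.0155,-0.06,0,0,1.4]]' 100
python3 - <<'E'
from h import *
s=snap('wrist','w21');s=s['color'];cv2.imwrite('pics/w21z.png',cv2.resize(s[150:350,220:420],(600,600),interpolation=cv2.INTER_CUBIC))
E
```

```text
clock: 40.45
position: [0.416, -0.0526, 0.2179]
orientation: [[-0.412, 0.911, 0.001], [0.911, 0.412, -0.0], [-0.001, 0.001, -1.0]]
ft_force: [-0.7, -0.4, -0.0]
gripper_width: 0.995
```

View pics/w21z.png

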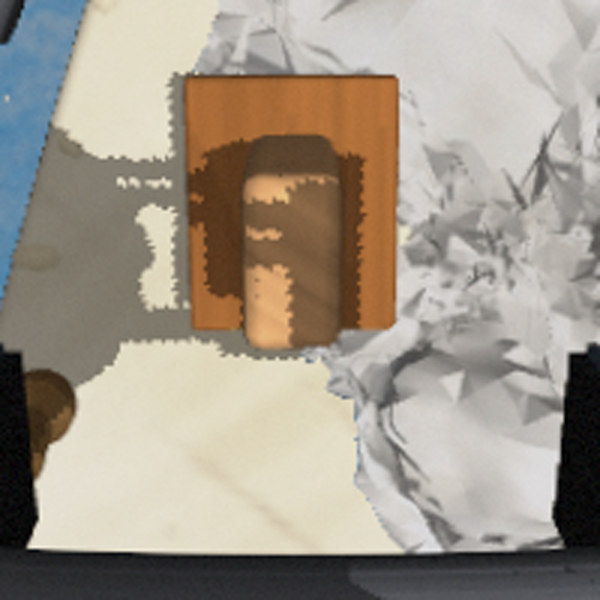

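Run:
```python
from h import *
s=load('w21');f=lambda a:[(220+x/3-.33,150+y/3-.33) for x,y in a]
quad(s,f([(186,76),(397,74),(397,330),(191,330)]),.036)
quad(s,f([(245,175),(341,175),(343,347),(246,347)]),.1)
print(plane(s,*f([(40,405)])[0],.06,True))
```

```text
c [ 0.415  -0.0523  0.036 ] L [0.0637 0.082  0.066  0.0814] yaw_y 24.84 yaw_x 24.57
c [ 0.415  -0.0515  0.1   ] L [0.0238 0.0456 0.0252 0.0456] yaw_y 24.78 yaw_x 24.31
[ 0.36712168 -0.13662576  0.06      ]
```

```bash
python3 -m inch '[[-0.0005,0.0005,-0.05,0,0,0],[-0.0005,0.0005,-0.1,0,0,0],[-0.0005,0.0005,-0.125,0,0,0],[-0.0005,0.0005,-0.134,0,0,0],[-0.0005,0.0005,-0.134,0,0,0]]' 100; python3 -m inch '[[0,0,0,0,0,0],[0,0,0,0,0,0],[0,0,0,0,0,0],[0,0,0,0,0,0],[0,0,0,0,0,0]]' 0;python3 -m inch '[[0,0,0,0,0,0],[0,0,0,0,0,0],[0,0,0,0,0,0]]';python3 -m inch '[[0,0,0.05,0,0,0],[0,0,0.10,0,0,0],[0,0,0.13,0,0,0],[0,0,0.13,0,0,0]]'
python3 - <<'E'
from h import *
s=snap('wrist','w22')
E
```

```text
clock: 41.12
position: [0.4153, -0.0523, 0.0834]
orientation: [[-0.411, 0.912, 0.001], [0.912, 0.411, -0.0], [-0.0, 0.0, -1.0]]
ft_force: [0.3, -0.5, 0.4]
gripper_width: 0.997
clock: 41.75
position: [0.4145, -0.0521, 0.083]
orientation: [[-0.411, 0.911, 0.0], [0.911, 0.411, -0.0], [-0.0, 0.0, -1.0]]
ft_force: [-0.0, -0.1, 1.1]
gripper_width: 0.482
clock: 42.12
position: [0.4145, -0.0521, 0.0829]
orientation: [[-0.411, 0.911, -0.0], [0.911, 0.411, -0.0], [0.0, -0.0, -1.0]]
ft_force: [0.1, -0.3, -1.6]
gripper_width: 0.282
clock: 42.62
position: [0.4154, -0.0523, 0.2144]
orientation: [[-0.411, 0.911, 0.004], [0.911, 0.411, -0.001], [-0.002, 0.003, -1.0]]
ft_force: [0.6, -0.7, -3.5]
gripper_width: 0.283
```

View pics/w22.png

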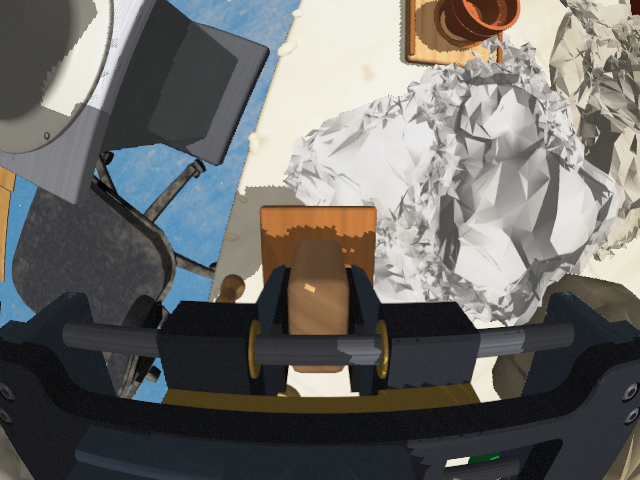

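```bash
python3 -m inch '[[0,0.05,0.02,0,0,0],[0,0.11,0.02,0,0,0],[0.003,0.17,0.02,0,0,-0.5],[0.006,0.23,0.02,0,0,-1],[0.008,0.28,0.02,0,0,-1.5]]';python3 -m inch '[[0,0.037,0,0,0,0],[0,0.037,0,0,0,0],[0,0.037,-0.04,0,0,0],[0,0.037,-0.07,0,0,0],[0,0.037,-0.07,0,0,0]]';python3 -m inch '[[0,0,0,0,0,0],[0,0,0,0,0,0]]'
python3 - <<'E'
from h import *
o=ctrl.observe();print(o['position'],np.degrees(np.arctan2(o['orientation'][1,1],o['orientation'][0,1])),o['gripper_width'])
s=snap('wrist','w23')
E
```

```text
clock: 43.3
position: [0.4215, 0.2299, 0.2309]
orientation: [[-0.388, 0.922, -0.003], [0.922, 0.388, -0.001], [0.0, -0.003, -1.0]]
ft_force: [1.3, -0.4, -2.0]
gripper_width: 0.28
clock: 43.92
position: [0.4207, 0.2635, 0.1602]
orientation: [[-0.387, 0.922, -0.006], [0.922, 0.387, -0.003], [-0.0, -0.006, -1.0]]
ft_force: [0.7, 1.3, -2.6]
gripper_width: 0.284
clock: 44.18
position: [0.4231, 0.265, 0.1638]
orientation: [[-0.387, 0.922, 0.001], [0.922, 0.387, 0.001], [0.0, 0.002, -1.0]]
ft_force: [0.2, -0.1, -3.7]
gripper_width: 0.285
[0.42308841 0.26499352 0.16384479] 22.779682764076256 0.2851885001761552
```

View pics/w23.png

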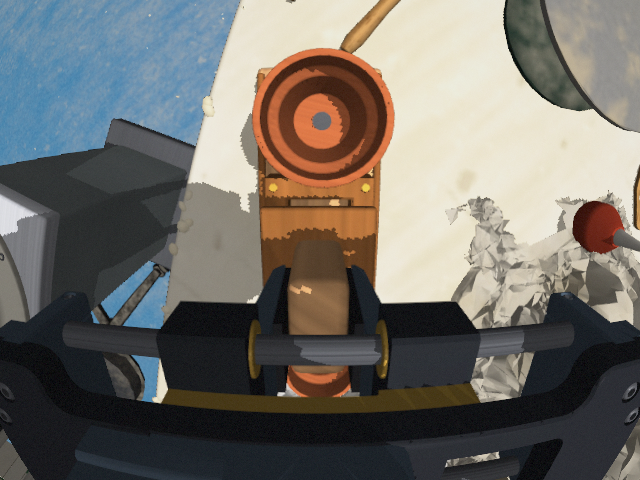

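Run:
```python
from h import *
s=load('w23');a=np.radians(22.6);c=np.array([.4239,.2647]);X=np.array([np.cos(a),np.sin(a)]);Y=np.array([-np.sin(a),np.cos(a)])
for n,u,v,z in(('f1',261,208,.1168),('f2',378,208,.1168),('f3',261.5,215,.1168),('f4',377.5,215,.1168),('d1',273,187.5,.048),('d2',365.5,187,.048)):
    p=plane(s,u,v,z,True)[:2]-c;print(n,(p@X).round(4),(p@Y).round(4))
im=s['color'];cv2.imwrite('pics/w23z.png',cv2.resize(im[170:300,240:400],(800,650),interpolation=cv2.INTER_CUBIC)[:600])
```

```text
f1 -0.0325 0.04
f2 0.0324 0.0402
f3 -0.0324 0.036
f4 0.0323 0.0362
d1 -0.0339 0.0408
d2 0.034 0.0413
```

View pics/w23z.png

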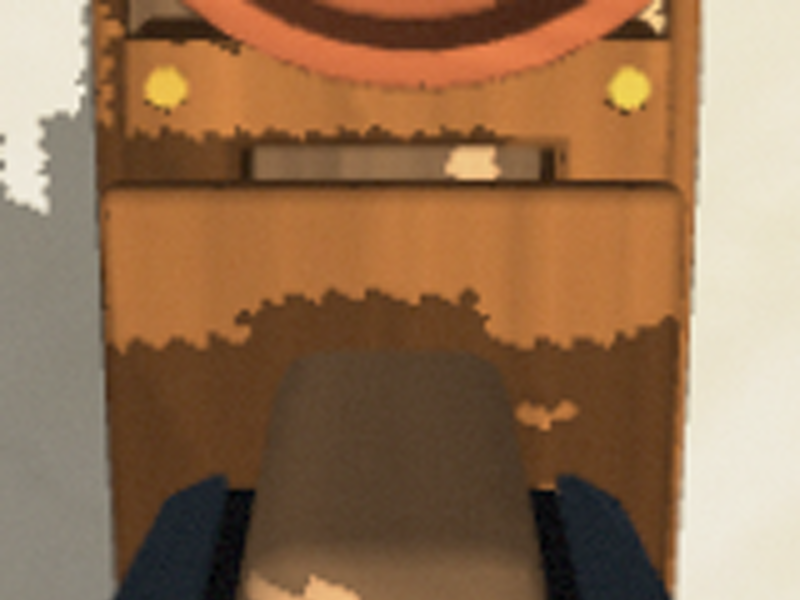

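```bash
python3 -m inch '[[0.0003,0,-0.015,0,0,0],[0.0003,0,-0.026,0,0,0],[0.0003,0,-0.031,0,0,0],[0.0003,0,-0.035,0,0,0],[0.0003,0,-0.035,0,0,0]]'; python3 -c "
from h import *
print(ctrl.observe()['position'])"
```

```text
clock: 44.85
position: [0.4228, 0.2649, 0.1279]
orientation: [[-0.387, 0.922, -0.0], [0.922, 0.387, -0.0], [0.0, -0.0, -1.0]]
ft_force: [-0.3, -0.7, -2.9]
gripper_width: 0.284
[0.42279171 0.2649211  0.12788275]
```

```bash
python3 -m inch '[[0.0004,-0.0001,-0.003,0,0,0],[0.0006,-0.0002,-0.006,0,0,0],[0.0006,-0.0002,-0.009,0,0,0],[0.0006,-0.0002,-0.012,0,0,0],[0.0006,-0.0002,-0.012,0,0,0]]'
```

```text
clock: 45.48
position: [0.4233, 0.2647, 0.1157]
orientation: [[-0.387, 0.922, -0.0], [0.922, 0.387, -0.0], [-0.0, -0.0, -1.0]]
ft_force: [-0.3, -0.3, -3.2]
gripper_width: 0.283
```

```bash
python3 -m inch '[[0,0,-0.004,0,0,0],[0,0,-0.008,0,0,0],[0,0,-0.011,0,0,0],[0,0,-0.0125,0,0,0],[0,0,-0.0125,0,0,0]]'
```

```text
clock: 46.1
position: [0.4234, 0.2647, 0.1033]
orientation: [[-0.387, 0.922, -0.0], [0.922, 0.387, -0.0], [0.0, -0.0, -1.0]]
ft_force: [0.4, -0.4, -3.3]
gripper_width: 0.283
```

```bash
python3 -m inch '[[0,0,-0.001,0,0,0],[0,0,-0.002,0,0,0],[0,0,-0.002,0,0,0]]'
```

```text
clock: 46.48
position: [0.4236, 0.2646, 0.1028]
orientation: [[-0.387, 0.922, 0.001], [0.922, 0.387, 0.0], [-0.0, 0.001, -1.0]]
ft_force: [-6.7, -5.8, 29.6]
gripper_width: 0.282
```

```bash
python3 -m inch '[[0,0,0.0012,0,0,0],[0,0,0.0012,0,0,0],[0,0,0.0012,0,0,0],[0,0,0.0012,0,0,0],[0,0,0.0012,0,0,0]]' 80;python3 -m inch '[[0,0,0.03,0,0,0],[0,0,0.08,0,0,0],[0,0,0.13,0,0,0],[0.0,-0.05,0.17,0,0,0],[0.0,-0.1,0.17,0,0,0]]';python3 -m inch '[[0,-0.03,0,0,0,0],[0,-0.03,0,0,0,0],[0,-0.03,0,0,0,0]]'
python3 - <<'E'
from h import *
s=snap('wrist','w24')
s=snap('scene','s24')['color'];cv2.imwrite('pics/s24z.png',cv2.resize(s[160:280,90:250],(800,600)))
E
```

```text
clock: 47.1
position: [0.4234, 0.2647, 0.1025]
orientation: [[-0.387, 0.922, -0.0], [0.922, 0.387, -0.0], [-0.0, -0.0, -1.0]]
ft_force: [-0.5, -0.5, 0.0]
gripper_width: 0.79
clock: 47.72
position: [0.4246, 0.1642, 0.2752]
orientation: [[-0.389, 0.921, 0.005], [0.921, 0.389, 0.001], [-0.001, 0.005, -1.0]]
ft_force: [0.5, -0.1, -0.7]
gripper_width: 0.799
clock: 48.1
position: [0.4235, 0.135, 0.2726]
orientation: [[-0.387, 0.922, 0.0], [0.922, 0.387, 0.0], [0.0, 0.0, -1.0]]
ft_force: [0.3, 0.4, -0.5]
gripper_width: 0.8
```

View pics/w24.png

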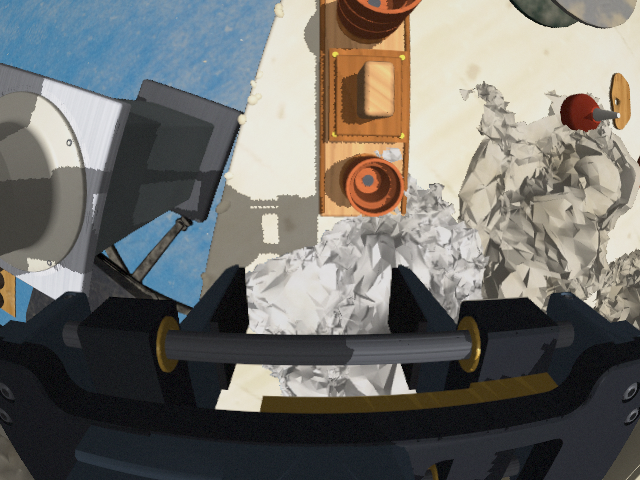

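View pics/s24z.png

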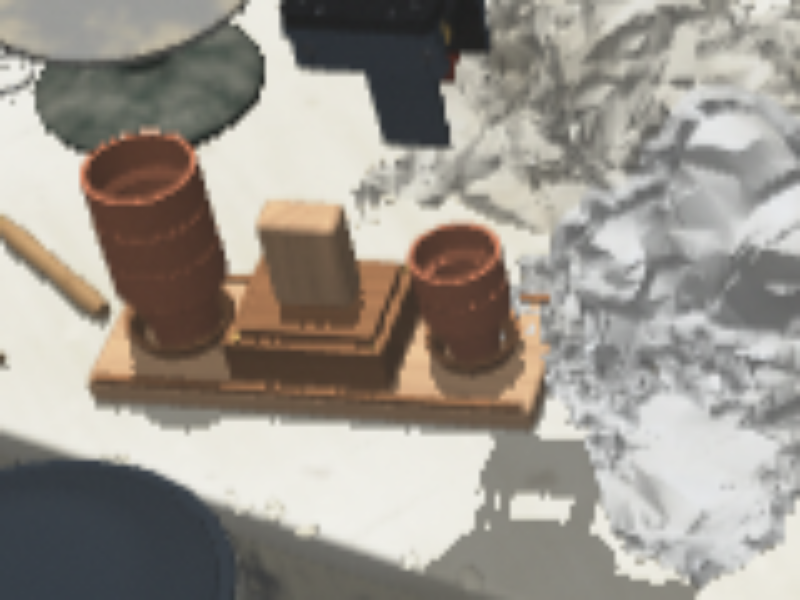

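View pics/s24.png

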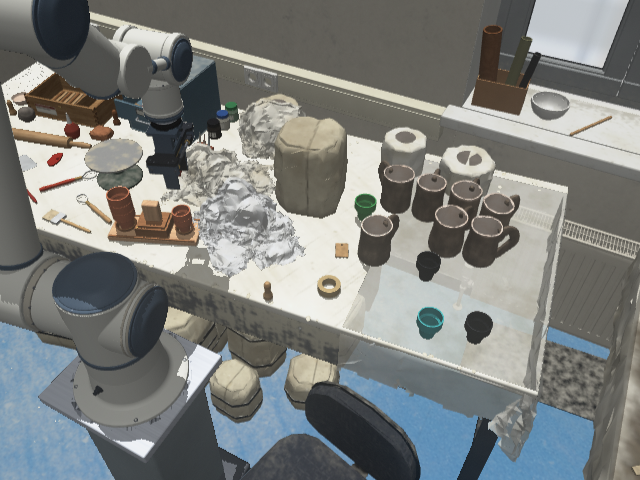

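Run:
```python
from h import *
s=load('w24')
print('small rim',plane(s,375,184.5,.096,True),'post top',plane(s,376.5,89,.12,True))
```

```text
small rim [0.45742509 0.1858638  0.096     ] post top [0.42172041 0.26109063 0.12      ]
```

```bash
python3 -c "
from plant import workorder; print(workorder.sign_off())"
```

```text
the job is handed in; nothing more can be done
None
```

The carrier is loaded and the job is handed in, at about 48 s on the robot's clock. I have no verdict back.

**Pots:** Five terracotta pots were present. The three large ones are nested on the wide seat and the two small ones on the narrow seat. Each seated at the height expected for its level.

**Post:** It had been knocked a few centimetres before I reached it, so I found it again in the images before gripping it. It went into the socket without resistance until its flange met the block (about 30 N at the wrist), and then I let go.

**Last checks:**
- **Final pictures:** both stacks look upright and the flange is flat on the block. The gripper is clear, no terracotta pot is left on the table, and the other things look where they were.
- **Large stack:** after its last pot, the top rim measured about 3 mm from the seat axis, against the 8 mm allowed.
- **Disagreement on the small stack:** a rough reading of its rim centre came out about 4 mm from the seat axis, against the 8 mm allowed. I put this down to how I picked the pixels and did not measure it again.
- **Disagreement on the post:** the same kind of rough reading of its top came out about 4 mm from the socket centre, right at the 4 mm allowed for the post. The gripper was within 0.5 mm of the socket centre when I let go, and the flange is seated, so I relied on those instead.

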